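# Book in a delivery of steel sleeves with the bench scanner

## Robot

A 6-joint arm with a two-finger parallel gripper is mounted at the origin on the work surface. World frame = base frame: x ahead of the robot, y to its left, z up, the work surface at z = 0. Lengths are in m, angles in rad, forces in N, time in s.
With the tool pointing down it reaches from about 0.275 to 0.825 m from the base axis. Payload 5.2 kg.
Tool frame: the origin (TCP) lies midway between the tips of the shut fingers; the grasp point (between the pads) lies behind it (r.grasp_offset is the z of the grasp point in the tool frame, in m); z points along the fingers, y is the line along which they close (so a half turn about z gives the same grasp; the last joint's range is limited). The gripper opens to 93 mm and grips with 3 to 60 N. Pads are 15 mm wide; open, the fingers measure 128 mm over their backs; the gripper's body (75 mm by 188 mm) begins 65 mm behind the grasp point.
Start: joints at [0.96, 0.259, 1.535, -0, 1.348, -0.203], TCP at [0.218, 0.505, 0.219] pointing down, gripper open.
Joint ranges: [-3.14, 3.14], [-0.91, 2.08], [0.19, 2.58], [-1.22, 4.36], [0.22, 2.71], [-3.12, 3.12]. Speed limits (rad/s): [2.57, 2.57, 3.14, 3.14, 3.14, 3.14].

## Interface

Orientations are given as a unit quaternion [x, y, z, w].
In Python, from rig import r, viewer, job gives the robot as it stands.
- The arm moves only by the tool servo_tool, never from a script. Its arguments are lists of equal length, an entry for each row: "slide": the shift along the tool's x, y, z in mm, a list of three; "twist": the turn, a rotation vector about the tool's x, y, z in degrees, a list of three; "grip": the opening, from 0 (shut) to 1 (fully open). A call has 1 to 10 rows; each row shifts and turns the commanded pose from where the row before left it, along the tool's axes as they then stand; what a row does not reach is not made up. A row lasts 1/12 s, in which the tool goes at most 41.7 mm and 7.16 degrees, less where a joint would pass 70% of its speed; a pose out of reach is approached as far as the arm can. A call with a gripper value outside its range is refused whole. The fingers move at their own pace and stop on an object; "force" is the grip in N (left out, the last holds). Time passes only in rows, so rows that do not move let the fingers close. It gives the time, the measured TCP pose, the force, the opening and the grip force at its end, in the units of the state.
- r.get_state(): the state, without advancing time (a new reading comes with each control period).
- viewer.grab_frame(name): name is "scene" or "top" or "wrist"; returns (picture, depth): 400x640x3 uint8, red, green, blue; 400x640 float32, m along the optical axis (not along the pixel's ray), 0 where there is no reading.
- viewer.camera_model(name): a dict with "fov_y" (degrees; the focal length in pixels is half the picture's height over the tangent of half this angle, whatever the lens; pixels are square), "cx", "cy" (the principal point, pixels), "R" (3x3) and "t" (3): a world point X has camera coordinates R X + t. Camera axes: x right, y down, z forward; pixel columns grow to the right and rows downward; lengths in m; the calibration is good to about 2 mm. A picture is of the moment at which its call begins: read the wrist's pose just before it. camera_model takes no time and is no camera call; for the wrist camera it gives the pose at the moment of the call.
- job.sign_off(): hands the job in; it is judged then, once.
The state is a dict: "clock": time; "joints": joint angles; "dq": joint speeds; "joint_efforts": joint torques, N m; "tcp_pos": TCP position; "eef_rot": TCP orientation; "ft_force": force on the tool from outside, world axes, zero at the start; "wrist_torque": the same for the moment, N m; "finger_gap": finger opening in m; "gripper_force": force on a finger pad.
Only numpy, scipy, OpenCV 4.12 (cv2) and the standard library are available. Lean on these libraries where they do the work, as an engineer would, in place of code of your own. Each camera call takes 0.05 s, during which the arm holds its last target. There are 200 camera calls.

## Task

Book in the delivered steel sleeves: squeeze the trigger of the clamped barcode scanner fully in, hold it for about half a second and let it spring back, then slide every loose sleeve down over the upright spindle so that they lie stacked on its foot. When all are on, squeeze and release the trigger the same way once more to close the booking, and only then hang the empty bin by its wire handle over both prongs of the hook stand and let go. Leave the carton, tape roll and jar where they stand.

Things in the scene. Friction and masses are not known exactly. Their poses are not given: they have to be found in the camera images.
- scanner: Barcode scanner fixed on its side on a stand. Origin: underside of the stand at bench level, below the head; z up. Head 62 x 115 x 64 centred at z = 110, nose and window to -y, top at z = 148. Its black grip is a level bar from the head along -x, x = -31 to -159, y = 3 to 37, z = 94 to 126, nothing below it. The trigger is on the grip's -y side.
- grip_back (a point): Middle of the back (+y face) of the grip across from the trigger: x = -87, y = 37, z = 110 of the scanner. Squeeze from above with the fingers closing along the scanner's y: one finger here, the other on trigger_pad.
- trigger (a joint): Trigger of the scanner (grey blade 62 long, 8 thick, 22 high, about the upright axis at x = -44, y = -2 of the scanner): 0 = out at rest, 0.30 = fully in at its stop; it springs back by itself. About 1.5 N start it and 6 N hold it fully in, pressed at trigger_pad.
- trigger_pad (a point): Point on the outer (-y) face of the trigger where the finger presses, 47 from its hinge, at z = 110; at rest it is at x = -87, y = -21 in the scanner's frame, that is 58 from the back of the grip across both; fully in about 44.
- spindle: Fixed upright steel shaft of diameter 24 with coned top on a round foot (diameter 90, 6 high). Origin: underside of the foot on the axis, at bench level, z up. Shaft top 94 above the origin; the cone begins at 86. The first sleeve's underside rests 6 above the origin, each next one 16 higher. A sleeve let go on the shaft slides down by itself; mind the gripper's body over the shaft top.
- spindle_top (a point): Top of the spindle, on its axis, 94 above the bench.
- hook_stand: Fixed stand, two steel prongs (8 thick, at y = -30 and 30) reach to -x from a post. Origin: underside at bench level, z up. Prong centrelines slope down from x = 0, z = 205 to the seat at x = -85, z = 194, then turn up to tips at x = -108, z = 222. Post and crossbar (90 wide) at x = 0 to 20, top z = 214; base plate 150 x 120 x 14.
- hook_seat (a point): Where the middle of the bin's handle bar comes to rest: halfway between the prongs, just above their lowest part (x = -84, z = 202 of hook_stand). The bin hangs below the bar, so the bar is brought over the prong tips from the -x side, prongs passing between bar and bin, and then lowered.
- bin: Loose empty yellow bin 110 (x) x 140 (y) x 60 high, 0.3 kg, with a rigid upright wire handle (8 thick) in its plane x = 0: uprights at y = -73 and 73, level bar at z = 130 from y = -55 to 55. Origin: centre of its underside, z up. It hangs with its y along the stand's y, either way round.
- bin_handle (a point): Middle of the bin's handle bar, on its centreline, 130 above the bin's underside; the bar runs along the bin's y.
- sleeve_1: Plain steel spacer sleeve (thick ring) lying flat on the bench, bore upright: outside diameter 50, bore 30, height 16, about 0.15 kg. Origin: centre of its underside, z along the bore. May be absent (3 to 5 are there, all identical).
- sleeve_2: Plain steel spacer sleeve (thick ring) lying flat on the bench, bore upright: outside diameter 50, bore 30, height 16, about 0.15 kg. Origin: centre of its underside, z along the bore. May be absent (3 to 5 are there, all identical).
- sleeve_3: Plain steel spacer sleeve (thick ring) lying flat on the bench, bore upright: outside diameter 50, bore 30, height 16, about 0.15 kg. Origin: centre of its underside, z along the bore. May be absent (3 to 5 are there, all identical).
- sleeve_4: Plain steel spacer sleeve (thick ring) lying flat on the bench, bore upright: outside diameter 50, bore 30, height 16, about 0.15 kg. Origin: centre of its underside, z along the bore. May be absent (3 to 5 are there, all identical).
- sleeve_5: Plain steel spacer sleeve (thick ring) lying flat on the bench, bore upright: outside diameter 50, bore 30, height 16, about 0.15 kg. Origin: centre of its underside, z along the bore. May be absent (3 to 5 are there, all identical).
- carton: Bystander, loose, to be left where it is: open cardboard carton 100 x 130 x 70 with a blue front. Origin: centre of its underside.
- tape_roll: Bystander, loose, to be left where it is: roll of grey tape, diameter 100, 45 high, lying flat. Origin: centre of its underside.
- jar: Bystander, loose, to be left where it is: jar, diameter 60, 90 high. Origin: centre of its underside.
Not all that is in view belongs to the job. Leave any blue or turquoise look-alike of the sleeve_4 alone.

How it is judged:
On the way, in this order (a step that is already met when the one before it is completed fails the run):
1. the trigger is squeezed fully in and held a moment (opens the booking) (value of joint trigger above 0.22 rad), for 0.25 s.
2. the trigger is let go and springs back (value of joint trigger below 0.05 rad), for 0.1 s.
3. every sleeve is down on the spindle and let go (horizontal distance between each of sleeve_1, sleeve_2, sleeve_3, sleeve_4, sleeve_5 and spindle below 0.008 m and z of each of sleeve_1, sleeve_2, sleeve_3, sleeve_4, sleeve_5 in the frame of spindle below 0.074 m and angle between each of sleeve_1, sleeve_2, sleeve_3, sleeve_4, sleeve_5's own z axis and vertical below 0.12 rad and contact force between the fingers and sleeve_1 below 0.5 N and contact force between the fingers and sleeve_2 below 0.5 N and contact force between the fingers and sleeve_3 below 0.5 N and contact force between the fingers and sleeve_4 below 0.5 N and contact force between the fingers and sleeve_5 below 0.5 N and value of joint trigger below 0.05 rad), for 0.2 s.
4. with all sleeves on, the trigger is squeezed fully in again and held a moment (horizontal distance between each of sleeve_1, sleeve_2, sleeve_3, sleeve_4, sleeve_5 and spindle below 0.008 m and z of each of sleeve_1, sleeve_2, sleeve_3, sleeve_4, sleeve_5 in the frame of spindle below 0.074 m and angle between each of sleeve_1, sleeve_2, sleeve_3, sleeve_4, sleeve_5's own z axis and vertical below 0.12 rad and value of joint trigger above 0.22 rad), for 0.25 s.
5. the trigger is let go and springs back (value of joint trigger below 0.05 rad), for 0.1 s.
6. the bin hangs by its handle on both prongs (distance between bin_handle and hook_seat below 0.035 m and height (world z) of bin above 0.05 m and angle between bin's own z axis and vertical below 0.25 rad), for 0.2 s.
At the end, for the whole second after the job is handed in: Every sleeve is on the spindle, upright, axis within 8 mm, underside at most 74 mm up; trigger out (under 0.05 rad); bin hangs off the bench, middle of its handle within 35 mm of the hook seat, tilted under 0.25 rad; all let go and at rest (all of step 6 and horizontal distance between each of sleeve_1, sleeve_2, sleeve_3, sleeve_4, sleeve_5 and spindle below 0.008 m and z of each of sleeve_1, sleeve_2, sleeve_3, sleeve_4, sleeve_5 in the frame of spindle below 0.074 m and angle between each of sleeve_1, sleeve_2, sleeve_3, sleeve_4, sleeve_5's own z axis and vertical below 0.12 rad and value of joint trigger below 0.05 rad and linear speed of bin below 0.15 m/s and linear speed of each of sleeve_1, sleeve_2, sleeve_3, sleeve_4, sleeve_5 below 0.05 m/s); the robot touches nothing.
It fails at once if the carton is pushed more than 30 mm away (distance of carton from where it was at the start of the episode above 0.03 m).
It fails at once if the tape roll is pushed more than 30 mm away (distance of tape_roll from where it was at the start of the episode above 0.03 m).
It fails at once if the jar is pushed more than 30 mm away (distance of jar from where it was at the start of the episode above 0.03 m).
Of sleeve_1, sleeve_2, sleeve_3, sleeve_4, sleeve_5 only 3 to 5 are there at a start; the rules pass over those that are not, and their reading is None.
At some moment in a run one of sleeve_1, sleeve_2, sleeve_3, sleeve_4, sleeve_5, bin may be knocked a few centimetres aside while the robot is not near it.
It also fails if it takes over 210 s, if anything falls off the work surface, if the arm or the gripper's body presses on something with over 40 N, if the wrist force passes 120 N, or if a joint passes its speed limit or range.

## Working session

There is one attempt and no reset: what is moved stays moved. The work goes in short steps, Python scripts to look and compute and a tool call to move; the robot and the scene stay as the last step left them, time stands still between calls to the robot, and variables do not carry over. Pictures are saved under pics/ and viewed, at most 14 in all, crops included, and the job is handed in when it is done.

Besides the shell and the picture viewer there is one more tool, called after "Request:" as name(argument=value, ...), one argument or row to a line, values as JSON. servo_tool: Moves the arm, as the interface text tells. Its arguments: {"type":"object","properties":{"slide":{"type":"array"},"twist":{"type":"array"},"grip":{"type":"array"},"force":{"type":"number"}},"required":["slide","twist","grip"]}

```bash
ls; mkdir -p pics; cat > h.py <<'E'
import numpy as np, cv2
from scipy.spatial.transform import Rotation as Ro
from rig import r, viewer, job
def cam(n):
    m=viewer.camera_model(n); f=200/np.tan(np.radians(m["fov_y"])/2)
    return m,f
def grab(n,save=None):
    m,f=cam(n); p,d=viewer.grab_frame(n)
    if save: cv2.imwrite(f"pics/{save}.png",cv2.cvtColor(p,cv2.COLOR_RGB2BGR))
    v,u=np.mgrid[:p.shape[0],:p.shape[1]]
    X=np.stack([(u-m["cx"])/f*d,(v-m["cy"])/f*d,d],-1)
    W=(X-np.array(m["t"]))@np.array(m["R"])
    W[d==0]=np.nan
    return p,d,W
E
python3 - <<'E'
from h import *
for n in("top","scene","wrist"):
    p,d,W=grab(n,n); np.savez(n+".npz",p=p,d=d,W=W); print(n,viewer.camera_model(n))
s=r.get_state(); print(s,r.grasp_offset)
E
```

```text
pics
top {'fov_y': 50.48871528906099, 'cx': 318.8372969856189, 'cy': 191.80757197684235, 'R': array([[-0.02556227, -0.99943741, -0.02171233],
       [-0.99621481,  0.02727291, -0.08253634],
       [ 0.08308207,  0.01952033, -0.99635151]]), 't': array([0.02087997, 0.55926965, 1.23988335])}
scene {'fov_y': 42.519646565628676, 'cx': 317.4239639383583, 'cy': 199.9631778616326, 'R': array([[ 0.70999716,  0.70418482, -0.00527004],
       [ 0.50967852, -0.51902072, -0.68618168],
       [-0.48593398,  0.48450102, -0.72741111]]), 't': array([-0.39976572, -0.17402358,  1.7134495 ])}
wrist {'fov_y': 71.9035579305153, 'cx': 318.69459322590507, 'cy': 200.6003154608517, 'R': array([[ 0.39732905,  0.91767351, -0.00222684],
       [ 0.88081653, -0.38068785,  0.28149425],
       [ 0.25747208, -0.11380728, -0.95956033]]), 't': array([-0.54952602, -0.03376567,  0.39086449])}
{'clock': 0.15, 'joints': array([ 9.60180048e-01,  2.59169786e-01,  1.53581222e+00,  9.76333518e-06,
        1.34796884e+00, -2.02815872e-01]), 'dq': array([ 0.00087685, -0.00183491, -0.00384608,  0.00113538, -0.00038497,
        0.00027545]), 'joint_efforts': array([ 5.34299288e-04, -4.37644601e+01, -2.84231490e+01,  7.17494613e-02,
        3.81557783e-02, -1.46663524e-04]), 'tcp_pos': array([0.21787464, 0.50457087, 0.21801961]), 'eef_rot': array([ 2.02491282e-01,  9.79283830e-01, -6.21812238e-04, -2.73017779e-04]), 'ft_force': array([-0.72563757, -0.09944329,  0.70903139]), 'wrist_torque': array([ 0.05093841,  0.03050451, -0.00800478]), 'gripper_force': 0.0, 'finger_gap': 0.09319618837406128} -0.0188
```

View pics/top.png

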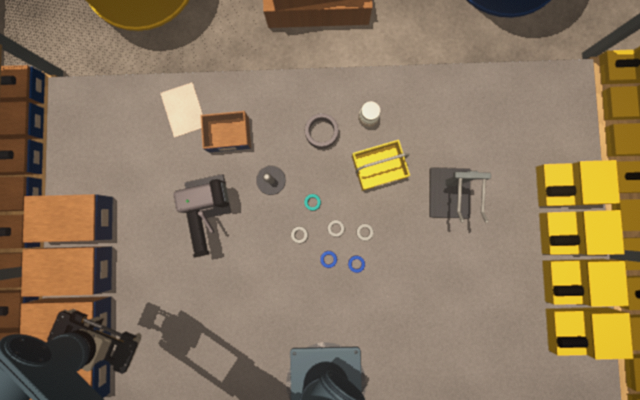

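View pics/scene.png

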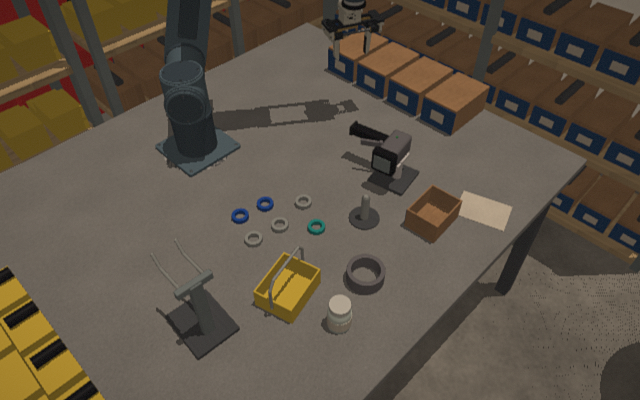

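The top view shows three grey sleeves at about (299,235), (336,228) and (365,232). The blue and turquoise look-alikes are at (329,259), (356,264) and (312,202). The spindle is at (270,180), the scanner at (203,195) with its grip pointing toward the robot, the bin at (381,165), and the hook stand at (450,192) with its prongs toward the robot.

```bash
cat > m.py <<'E'
from h import *
A={n:np.load(n+".npz") for n in("top","scene")}
def pts(n,c,rad,zl,zh):
    W=A[n]["W"].reshape(-1,3); P=A[n]["p"].reshape(-1,3)
    k=(np.hypot(W[:,0]-c[0],W[:,1]-c[1])<rad)&(W[:,2]>zl)&(W[:,2]<zh)
    return W[k],P[k]
E
python3 - <<'E'
from m import *
T=A["top"]
def w(u,v): return T["W"][v,u].round(3)
print("bench",[w(*q) for q in((250,300),(420,270),(330,90))])
# grey sleeves
for n in A:
  W=A[n]["W"].reshape(-1,3);P=A[n]["p"].reshape(-1,3).astype(int)
  for c in((299,235),(336,228),(365,232)):
    c0=np.nanmean(T["W"][c[1]-9:c[1]+10,c[0]-9:c[0]+10].reshape(-1,3),0)
    k=(np.hypot(W[:,0]-c0[0],W[:,1]-c0[1])<.04)&(W[:,2]>.009)&(W[:,2]<.03)
    xy=W[k][:,:2].astype(np.float32); (cx,cy),rad=cv2.minEnclosingCircle(xy)
    print(n,c,k.sum(),"mean",W[k].mean(0).round(4),"mec",round(cx,4),round(cy,4),round(rad,4),"zmed",np.median(W[k][:,2]).round(4))
  # spindle
  c0=w(270,180)
  for zl,zh in((.003,.012),(.02,.05),(.05,.085),(.085,.11)):
    q,_=pts(n,c0,.06,zl,zh)
    if len(q)>3:
      c,rad=cv2.minEnclosingCircle(q[:,:2].astype(np.float32)); print(n,"spin",zl,len(q),np.round(c,4),round(rad,4),q.mean(0).round(4))
# bin
  c0=w(381,165)
  q,p=pts(n,c0,.13,.1,.16); print(n,"handle",len(q),q.mean(0).round(4),q[:,2].max().round(3),np.median(q[:,2]).round(3))
  if len(q)>5: print(cv2.fitLine(q.astype(np.float32),cv2.DIST_L2,0,.01,.01).ravel().round(3), q.min(0).round(3),q.max(0).round(3))
  q,p=pts(n,c0,.13,.045,.07); print("rim",cv2.minAreaRect(q[:,:2].astype(np.float32)))
# scanner
  c0=w(203,195)
  q,p=pts(n,c0,.2,.135,.165); print(n,"head",len(q),cv2.minAreaRect(q[:,:2].astype(np.float32)),np.median(q[:,2]))
  c1=w(199,243)
  q,p=pts(n,c1,.06,.112,.14); print(n,"grip",len(q),cv2.minAreaRect(q[:,:2].astype(np.float32)),np.median(q[:,2]))
  q,p=pts(n,w(450,180),.2,.17,.24); print(n,"hook",len(q),q.min(0).round(3),q.max(0).round(3))
  k=q[:,2]>.207
  print(cv2.minAreaRect(q[:,:2].astype(np.float32)),cv2.minAreaRect(q[k,:2].astype(np.float32)))
  q,p=pts(n,w(440,192),.12,.008,.025); print(n,"hookbase",cv2.minAreaRect(q[:,:2].astype(np.float32)))
for s in("top","scene"):
  pass
a=cv2.imread("pics/top.png"); cv2.imwrite("pics/topz.png",cv2.resize(a[130:270,165:505],None,fx=2.35,fy=2.35,interpolation=cv2.INTER_CUBIC))
E
```

```text
bench [array([ 0.243,  0.22 , -0.002]), array([ 0.32 , -0.289, -0.003]), array([ 0.876, -0.036,  0.001])]
top (299, 235) 138 mean [0.4354 0.0698 0.015 ] mec 0.4357 0.0701 0.0246 zmed 0.0149
top (336, 228) 137 mean [ 0.4522 -0.0403  0.0151] mec 0.4519 -0.0396 0.0248 zmed 0.0149
top (365, 232) 142 mean [ 0.4384 -0.1251  0.0147] mec 0.4383 -0.125 0.0247 zmed 0.0147
top spin 0.003 505 [0.5926 0.1466] 0.0596 [0.5997 0.1516 0.006 ]
top spin 0.02 13 [0.5988 0.1507] 0.0107 [0.5968 0.1467 0.0369]
top spin 0.05 21 [0.6027 0.1531] 0.0123 [0.5989 0.1489 0.0738]
top spin 0.085 46 [0.6017 0.1525] 0.0112 [0.6016 0.1524 0.0906]
top handle 157 [ 0.6325 -0.1722  0.129 ] 0.138 0.131
[-0.255  0.967 -0.018  0.633 -0.172  0.129] [ 0.612 -0.25   0.1  ] [ 0.654 -0.103  0.138]
rim ((0.6692875623703003, -0.164968341588974), (0.18716877698898315, 0.15139523148536682), 14.496526718139648)
top head 1081 ((0.5477819442749023, 0.3322198987007141), (0.07339422404766083, 0.13274098932743073), 10.43580150604248) 0.14201816916918097
top grip 488 ((0.4337713122367859, 0.3284616768360138), (0.09334614872932434, 0.062964
[... 1203 characters left out ...]
, 14.244888305664062)
scene head 690 ((0.49195948243141174, 0.3190687894821167), (0.18016231060028076, 0.14433354139328003), 14.843454360961914) 0.14437643070389491
scene grip 359 ((0.4327011704444885, 0.32841649651527405), (0.09528396278619766, 0.06105402112007141), 9.947416305541992) 0.12581781392019564
scene hook 919 [ 0.455 -0.432  0.17 ] [ 0.591 -0.342  0.229]
((0.5238374471664429, -0.3839767277240753), (0.0893203616142273, 0.13355910778045654), 86.93966674804688) ((0.5238229632377625, -0.384246826171875), (0.08877937495708466, 0.13355910778045654), 86.93966674804688)
scene hookbase ((0.5395743250846863, -0.34740641713142395), (0.1960231214761734, 0.17140822112560272), 87.5171127319336)
```

View pics/topz.png

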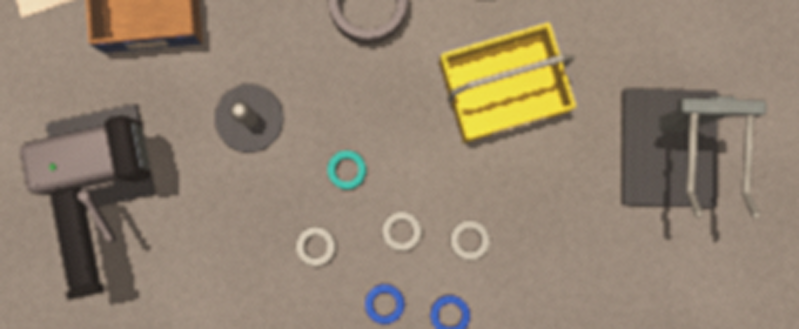

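The zoom confirms the layout: the trigger is on the grip's right (-y) side at zoom pixel (98,215), and the grip runs from (70,190) to (85,295). Next I'll refine the scanner pose and check the neighbours.

```bash
python3 - <<'E'
from m import *
from scipy.optimize import minimize
Q=[];H=[]
for n in A:
  q,p=pts(n,(.434,.328),.09,.1,.135); dark=(p.astype(int).max(1)<75)
  g=q[dark&(q[:,2]>.119)]; Q.append(g)
  print(n,len(g),cv2.minAreaRect(g[:,:2].astype(np.float32)),g.mean(0).round(4),np.median(g[:,2]))
  t=q[~dark&(q[:,2]<.128)]; print("trig",len(t),t.mean(0).round(4),cv2.fitLine(t[:,:2].astype(np.float32),2,0,.01,.01).ravel(),t.min(0).round(3),t.max(0).round(3))
  h,p=pts(n,(.55,.333),.1,.14,.16); H.append(h)
  print("head",len(h),cv2.minAreaRect(h[:,:2].astype(np.float32)),h.mean(0).round(4))
  W=A[n]["W"].reshape(-1,3);P=A[n]["p"].reshape(-1,3).astype(int)
  k=(P[:,2]>P[:,0]+50)&(W[:,2]<.04)&(W[:,0]<.7)&(W[:,0]>.3)&(abs(W[:,1])<.2)
  c=W[k]; 
  _,l,ce=cv2.kmeans(c[:,:2].astype(np.float32),3,None,(3,50,1e-5),5,2); print("decoys",ce.round(3).tolist(),k.sum())
E
```

```text
top 536 ((0.4520912766456604, 0.32820552587509155), (0.1276610791683197, 0.06565892696380615), 11.155391693115234) [0.4497 0.343  0.125 ] 0.12509760545933543
trig 135 [0.4662 0.3309 0.1197] [ 0.98658675 -0.16323765  0.46619323  0.33087873] [0.385 0.3   0.1  ] [0.508 0.372 0.128]
head 828 ((0.547603964805603, 0.3330269157886505), (0.07252594828605652, 0.13082976639270782), 10.969277381896973) [0.5488 0.3237 0.1436]
decoys [[0.531000018119812, 0.027000000700354576], [0.3440000116825104, -0.09799999743700027], [0.36000001430511475, -0.01600000075995922]] 370
scene 332 ((0.4490783214569092, 0.3304811716079712), (0.12083642929792404, 0.05956270918250084), 10.333386421203613) [0.4486 0.3381 0.1265] 0.12692740481633213
trig 57 [0.4679 0.3275 0.1228] [ 0.98867965 -0.15004182  0.46789593  0.32746005] [0.382 0.301 0.113] [0.507 0.371 0.128]
head 602 ((0.5434155464172363, 0.3286670446395874), (0.07312137633562088, 0.13752861320972443), 15.967184066772461) [0.5498 0.3227 0.1453]
decoys [[0.34700000286102295, -0.10100000351667404], [0.5329999923706055, 0.02500000037252903], [0.3619999885559082, -0.017999999225139618]] 332
```

View pics/wrist.png

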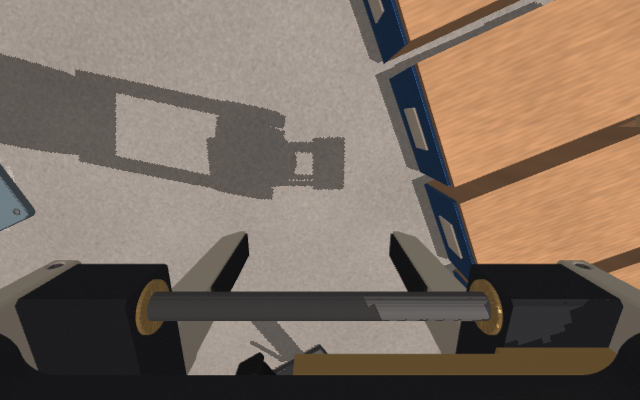

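```bash
cat >> h.py <<'E'
def plan(*tg, start=None):
    """targets (x,y,z,yaw of tool y deg or None): prints twist about tool z, then slide in mm (tool axes after the twist)"""
    s=r.get_state(); R=Ro.from_quat(s["eef_rot"]); p=np.array(s["tcp_pos"])
    print("now",p.round(4),"yaw",round(np.degrees(np.arctan2(*R.as_matrix()[[1,0],1])),1),"tilt",np.degrees(np.arccos(-R.as_matrix()[2,2])).round(2),"j6",s["joints"][5].round(2),"gap",s["finger_gap"].round(4),"F",np.round(s["ft_force"],1),"t",s["clock"])
    for t in tg:
        tw=np.zeros(3)
        if t[3] is not None:
            y=np.degrees(np.arctan2(*R.as_matrix()[[1,0],1])); dy=(t[3]-y+90)%180-90
            M=Ro.from_euler("z",np.radians(t[3] if abs((t[3]-y+180)%360-180)<=90 else t[3]+180)).as_matrix()
            # tool y along M x, tool z down, x = y cross z
            yv=M[:,0]; zv=np.array([0,0,-1.]); Rt=Ro.from_matrix(np.stack([np.cross(yv,zv),yv,zv],1))
            tw=np.degrees((R.inv()*Rt).as_rotvec()); R=Rt
        sl=R.inv().apply(np.array(t[:3])-p)*1000; p=np.array(t[:3],float)
        print("-> twist",tw.round(1),"rows>=",int(np.ceil(np.linalg.norm(tw)/7.1)),"slide",sl.round(1),"rows>=",int(np.ceil(np.linalg.norm(sl)/40)))
E
python3 - <<'E'
from h import *
plan((.460,.333,.26,100.5))
E
```

```text
Traceback (most recent call last):
  File "h.py", line 18, in plan
    print("now",p.round(4),"yaw",round(np.degrees(np.arctan2(*R.as_matrix()[[1,0],1])),1),"tilt",np.degrees(np.arccos(-R.as_matrix()[2,2])).round(2),"j6",s["joints"][5].round(2),"gap",s["finger_gap"].round(4),"F",np.round(s["ft_force"],1),"t",s["clock"])
                                                                                                                                                                                        ^^^^^^^^^^^^^^^^^^^^^
AttributeError: 'float' object has no attribute 'round'
```

```bash
sed -i 's/s\["finger_gap"\].round(4)/round(s["finger_gap"],4)/; s/s\["joints"\]\[5\].round(2)/round(float(s["joints"][5]),2)/' h.py
python3 - <<'E'
from h import *
plan((.460,.333,.26,100.5))
E
```

```text
now [0.2179 0.5046 0.218 ] yaw 66.6 tilt 0.08 j6 -0.2 gap 0.0932 F [-0.7 -0.1  0.7] t 0.15
-> twist [ -0.1  -0.  -33.9] rows>= 5 slide [-206.8 -212.8  -42. ] rows>= 8
```

Request:
servo_tool(
  slide=[
    [0,0,-8.4],
    [0,0,-8.4],
    [0,0,-8.4],
    [0,0,-8.4],
    [0,0,-8.4],
  ],
  twist=[
    [0,0,-6.8],
    [0,0,-6.8],
    [0,0,-6.8],
    [0,0,-6.8],
    [0,0,-6.7],
  ],
  grip=[1,1,1,1,1],
)

```text
clock: 0.57
tcp_pos: [0.218, 0.5047, 0.2607]
eef_rot: [-0.095, 0.996, -0.0, -0.0]
ft_force: [0.6, 0.8, -0.9]
finger_gap: 0.0928
gripper_force: 0.0
```

Request:
servo_tool(
  slide=[
    [-23,-23.6,0],
    [-23,-23.6,0],
    [-23,-23.6,0],
    [-23,-23.6,0],
    [-23,-23.6,0],
    [-23,-23.6,0],
    [-23,-23.6,0],
    [-23,-23.6,0],
    [-23,-24,0],
    [0,0,0],
  ],
  twist=[
    [0,0,0],
    [0,0,0],
    [0,0,0],
    [0,0,0],
    [0,0,0],
    [0,0,0],
    [0,0,0],
    [0,0,0],
    [0,0,0],
    [0,0,0],
  ],
  grip=[1,1,1,1,1,1,1,1,1,1],
)

```text
clock: 1.4
tcp_pos: [0.465, 0.3298, 0.2598]
eef_rot: [-0.089, 0.996, -0.001, 0.001]
ft_force: [0.2, 0.7, -0.2]
finger_gap: 0.0932
gripper_force: 0.0
```

```bash
python3 - <<'E'
from h import *
p,d,W=grab("wrist","w1"); np.savez("w1.npz",p=p,d=d,W=W)
plan((.460,.333,.26,100.5))
E
```

```text
now [0.4626 0.3315 0.2598] yaw 100.3 tilt 0.07 j6 -1.32 gap 0.0929 F [-0.3  0.3  0.5] t 1.45
-> twist [-0.  -0.1 -0.2] rows>= 1 slide [ 2.3  2.  -0.2] rows>= 1
```

View pics/w1.png

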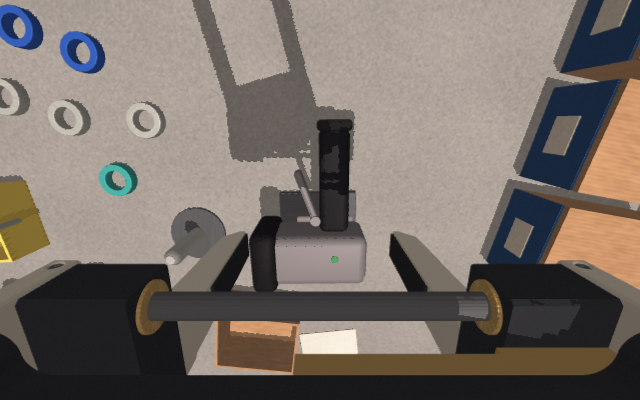

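The wrist view has the grip upright at column about 335 (rows 122-230) and the trigger blade from (317,222) to (299,172), so the yaw is right. Now I'll measure their position.

```bash
python3 - <<'E'
from h import *
D=np.load("w1.npz"); W=D["W"]; P=D["p"].astype(int)
def reg(v0,v1,u0,u1,zl,zh):
    w=W[v0:v1,u0:u1].reshape(-1,3); return w[(w[:,2]>zl)&(w[:,2]<zh)]
g=reg(135,215,312,358,.12,.135)
l=cv2.fitLine(g[:,:2].astype(np.float32),2,0,.01,.01).ravel(); print("grip",len(g),l,np.degrees(np.arctan2(l[1],l[0])),np.median(g[:,2]),cv2.minAreaRect(g[:,:2].astype(np.float32)))
t=reg(168,222,288,316,.09,.13); lt=cv2.fitLine(t[:,:2].astype(np.float32),2,0,.01,.01).ravel(); print("trig",len(t),lt,np.median(t[:,2]),t.min(0).round(3),t.max(0).round(3))
for th in (9.5,10.5,11.5):
    a=np.radians(th); n=np.array([-np.sin(a),np.cos(a)]); x=np.array([np.cos(a),np.sin(a)])
    yy=g[:,:2]@n; xx=g[:,:2]@x
    print(th,"grip y edges",np.percentile(yy,[1,50,99]).round(4),"trig y",np.percentile(t[:,:2]@n,[1,99]).round(4),"x",np.percentile(t[:,:2]@x,[1,99]).round(4))
    h=reg(210,285,270,366,.14,.16); print("head x",np.percentile(h[:,:2]@x,[1,99]).round(4),"y",np.percentile(h[:,:2]@n,[1,99]).round(4))
    e=reg(115,140,312,358,.1,.135); print("grip end x",np.percentile(e[:,:2]@x,[1]).round(4), "tcp",np.array([.4626,.3315])@np.stack([x,n],1))
E
```

```text
grip 2311 [0.98253447 0.1860808  0.44372517 0.34179214] 10.724152 0.12476485578983161 ((0.4468141198158264, 0.3391389548778534), (0.0908113569021225, 0.040840741246938705), 9.30859375)
trig 437 [0.8719497  0.48959553 0.4737334  0.31501877] 0.11935171034474723 [0.448 0.298 0.101] [0.504 0.331 0.122]
9.5 grip y edges [0.2476 0.2639 0.2801] trig y [0.2198 0.2438] x [0.4922 0.5503]
head x [0.5678 0.6183] y [0.194  0.2955]
grip end x [0.4351] tcp [0.510969   0.25060265]
10.5 grip y edges [0.2393 0.2552 0.2713] trig y [0.2112 0.2342] x [0.4961 0.5545]
head x [0.5714 0.6224] y [0.1836 0.2853]
grip end x [0.4397] tcp [0.5152648  0.24164685]
11.5 grip y edges [0.2307 0.2467 0.2626] trig y [0.2025 0.2246] x [0.4997 0.5584]
head x [0.5746 0.626 ] y [0.173  0.2747]
grip end x [0.444] tcp [0.51940364 0.23261743]
```

```bash
python3 - <<'E'
from h import *
plan((.4584,.3416,.26,100.6),(.4584,.3416,.091,None))
E
```

```text
now [0.4626 0.3315 0.2598] yaw 100.3 tilt 0.07 j6 -1.32 gap 0.0929 F [-0.3  0.3  0.5] t 1.45
-> twist [-0.  -0.1 -0.3] rows>= 1 slide [ 2.3 10.7 -0.2] rows>= 1
-> twist [0. 0. 0.] rows>= 0 slide [  0.   0. 169.] rows>= 5
```

Request:
servo_tool(
  slide=[
    [0,8.7,0],
    [0,0,28],
    [0,0,28],
    [0,0,28],
    [0,0,28],
    [0,0,28],
    [0,0,28.7],
    [0,0,0],
    [0,0,0],
  ],
  twist=[
    [0,0,-0.3],
    [0,0,0],
    [0,0,0],
    [0,0,0],
    [0,0,0],
    [0,0,0],
    [0,0,0],
    [0,0,0],
    [0,0,0],
  ],
  grip=[1,1,1,1,1,1,1,1,1],
)

```text
clock: 2.2
tcp_pos: [0.4566, 0.343, 0.091]
eef_rot: [-0.095, 0.995, -0.0, -0.002]
ft_force: [-0.7, 0.5, -0.6]
finger_gap: 0.0929
gripper_force: 0.0
```

```bash
python3 - <<'E'
from h import *
p,d,W=grab("wrist","w2")
plan((.4584,.3416,.091,100.6))
E
```

```text
now [0.4582 0.3435 0.0928] yaw 100.9 tilt 0.02 j6 -1.31 gap 0.0925 F [ 0.  -0.2  0.7] t 2.25
-> twist [0.  0.  0.3] rows>= 1 slide [ 0.2 -1.8  1.8] rows>= 1
```

View pics/w2.png

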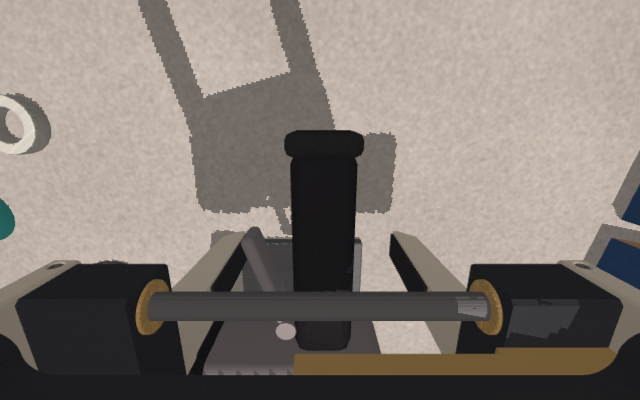

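The grip (columns 290-357) and the trigger blade (about (255,255)) lie between the open fingers. I'll squeeze.

Request:
servo_tool(
  slide=[
    [0,0,0],
    [0,0,0],
    [0,0,0],
    [0,0,0],
    [0,0,0],
    [0,0,0],
    [0,0,0],
    [0,0,0],
    [0,0,0],
    [0,0,0],
  ],
  twist=[
    [0,0,0],
    [0,0,0],
    [0,0,0],
    [0,0,0],
    [0,0,0],
    [0,0,0],
    [0,0,0],
    [0,0,0],
    [0,0,0],
    [0,0,0],
  ],
  grip=[0,0,0,0,0,0,0,0,0,0],
  force=20,
)

```text
clock: 3.08
tcp_pos: [0.4584, 0.3406, 0.0919]
eef_rot: [-0.094, 0.996, -0.001, -0.001]
ft_force: [-1.4, -6.8, 3.5]
finger_gap: 0.0439
gripper_force: 19.9
```

Request:
servo_tool(
  slide=[
    [0,0,0],
    [0,0,0],
    [0,0,0],
    [0,0,0],
    [0,0,0],
  ],
  twist=[
    [0,0,0],
    [0,0,0],
    [0,0,0],
    [0,0,0],
    [0,0,0],
  ],
  grip=[0,0,0,0,0],
)

```text
clock: 3.5
tcp_pos: [0.4584, 0.3406, 0.0919]
eef_rot: [-0.094, 0.996, -0.001, -0.001]
ft_force: [-1.1, -6.4, 2.6]
finger_gap: 0.0438
gripper_force: 19.9
```

Request:
servo_tool(
  slide=[
    [0,0,0],
    [0,0,0],
    [0,0,0],
    [0,0,0],
    [0,0,0],
    [0,0,0],
    [0,0,0],
  ],
  twist=[
    [0,0,0],
    [0,0,0],
    [0,0,0],
    [0,0,0],
    [0,0,0],
    [0,0,0],
    [0,0,0],
  ],
  grip=[1,1,1,1,1,1,1],
)

```text
clock: 4.08
tcp_pos: [0.4585, 0.3426, 0.0918]
eef_rot: [-0.094, 0.996, 0.0, -0.0]
ft_force: [-0.4, -0.0, 0.3]
finger_gap: 0.0859
gripper_force: 0.0
```

Request:
servo_tool(
  slide=[
    [0,0,-27],
    [0,0,-27],
    [0,0,-27],
    [0,0,-27],
    [0,0,-27],
    [0,0,-27],
    [0,0,0],
    [0,0,0],
  ],
  twist=[
    [0,0,0],
    [0,0,0],
    [0,0,0],
    [0,0,0],
    [0,0,0],
    [0,0,0],
    [0,0,0],
    [0,0,0],
  ],
  grip=[1,1,1,1,1,1,1,1],
)

```text
clock: 4.75
tcp_pos: [0.4592, 0.343, 0.2555]
eef_rot: [-0.095, 0.996, 0.001, 0.001]
ft_force: [0.3, -0.6, -0.5]
finger_gap: 0.093
gripper_force: 0.0
```

```bash
cat >> h.py <<'E'
def sleeves(names=("top","scene"),box=(.3,.72,-.3,.26)):
    """grey rings: connected lumps 9..30 mm high of ring size"""
    out=[]
    for n in names:
        p,d,W=grab(n); z=W[...,2]; P=p.astype(int)
        k=(z>.009)&(z<.03)&(W[...,0]>box[0])&(W[...,0]<box[1])&(W[...,1]>box[2])&(W[...,1]<box[3])&(P[...,2]<P[...,0]+15)
        nl,L=cv2.connectedComponents(k.astype(np.uint8))
        for i in range(1,nl):
            q=W[L==i]
            if len(q)<60: continue
            c,rad=cv2.minEnclosingCircle(q[:,:2].astype(np.float32))
            if rad<.035: print(n,len(q),np.round(c,4),"r",round(rad,4),"top z",np.median(q[:,2]).round(4))
E
python3 - <<'E'
from h import *
sleeves()
plan((.4355,.070,.25,90))
E
```

```text
top 141 [ 0.452  -0.0397] r 0.0248 top z 0.0148
top 140 [ 0.4383 -0.1253] r 0.0249 top z 0.0147
top 140 [0.4356 0.0699] r 0.0246 top z 0.0152
scene 151 [0.4373 0.0706] r 0.0289 top z 0.0163
scene 161 [ 0.4517 -0.0372] r 0.0288 top z 0.017
scene 173 [ 0.4354 -0.1285] r 0.0276 top z 0.0168
scene 70 [0.7146 0.0026] r 0.0264 top z 0.0197
now [0.458  0.3421 0.2528] yaw 100.9 tilt 0.12 j6 -1.31 gap 0.0928 F [-0.1 -0.2 -0.4] t 4.85
-> twist [-0.  -0.1 10.9] rows>= 2 slide [  22.5 -272.1    2.8] rows>= 7
```

Request:
servo_tool(
  slide=[
    [0,0,0],
    [0,0,0],
    [5.5,-68,0],
    [0,-34,0],
    [5.5,-34,0],
    [5.5,-34,0],
    [5.5,-34,30],
    [0,-34,30],
    [0,-34,30],
    [0,0,30],
  ],
  twist=[
    [0,0,5.5],
    [0,0,5.4],
    [0,0,0],
    [0,0,0],
    [0,0,0],
    [0,0,0],
    [0,0,0],
    [0,0,0],
    [0,0,0],
    [0,0,0],
  ],
  grip=[1,1,1,1,1,1,1,1,1,1],
)

```text
clock: 5.68
tcp_pos: [0.4382, 0.101, 0.1394]
eef_rot: [0.002, 1.0, -0.001, -0.001]
ft_force: [1.5, 0.8, 0.8]
finger_gap: 0.093
gripper_force: 0.0
```

Request:
servo_tool(
  slide=[
    [0,0,0],
    [0,0,0],
    [0,0,0],
  ],
  twist=[
    [0,0,0],
    [0,0,0],
    [0,0,0],
  ],
  grip=[1,1,1],
)

```text
clock: 5.93
tcp_pos: [0.4395, 0.1057, 0.1419]
eef_rot: [0.0, 1.0, 0.0, -0.0]
ft_force: [0.7, 0.4, 0.7]
finger_gap: 0.0928
gripper_force: 0.0
```

```bash
cat >> h.py <<'E'
def ring(near,zl,zh,rad=.05,save=None,names=("wrist",)):
    """fit the ring/disc top seen near the xy point"""
    for n in names:
        p,d,W=grab(n,save); w=W.reshape(-1,3)
        q=w[(np.hypot(w[:,0]-near[0],w[:,1]-near[1])<rad)&(w[:,2]>zl)&(w[:,2]<zh)]
        if len(q)<10: print("few",len(q)); continue
        z=np.median(q[:,2]); q=q[abs(q[:,2]-z)<.005]
        c,ra=cv2.minEnclosingCircle(q[:,:2].astype(np.float32))
        e=cv2.fitEllipse(cv2.convexHull(q[:,:2].astype(np.float32)))
        print(n,len(q),"circle",np.round(c,4),round(ra,4),"ell",np.round(e[0],4),np.round(e[1],4),"z",z.round(4))
E
python3 - <<'E'
from h import *
ring((.4355,.07),.009,.03,save="w3")
plan((.4355,.070,.12,90),(.4355,.07,.004,None))
E
```

```text
wrist 1040 circle [0.4351 0.0674] 0.025 ell [0.4349 0.0675] [0.049 0.049] z 0.0149
now [0.4402 0.1059 0.1426] yaw 90.0 tilt 0.09 j6 -1.58 gap 0.093 F [-0.6 -0.5 -0.2] t 5.9833
-> twist [ 0.   0.1 -0. ] rows>= 1 slide [  4.7 -35.9  22.6] rows>= 2
-> twist [0. 0. 0.] rows>= 0 slide [  0.   0. 116.] rows>= 3
```

Request:
servo_tool(
  slide=[
    [5,-19,0],
    [0,-19,0],
    [0,0,34],
    [0,0,34],
    [0,0,34],
    [0,0,24],
    [0,0,12],
    [0,0,0],
  ],
  twist=[
    [0,0,0],
    [0,0,0],
    [0,0,0],
    [0,0,0],
    [0,0,0],
    [0,0,0],
    [0,0,0],
    [0,0,0],
  ],
  grip=[1,1,1,1,1,1,1,1],
)

```text
clock: 6.65
tcp_pos: [0.4337, 0.068, 0.0023]
eef_rot: [-0.0, 1.0, 0.0, -0.001]
ft_force: [-0.4, 0.5, 0.1]
finger_gap: 0.093
gripper_force: 0.0
```

Request:
servo_tool(
  slide=[
    [0,0,0],
    [0,0,0],
    [0,0,0],
    [0,0,0],
    [0,0,0],
    [0,0,0],
    [0,0,0],
    [0,0,0],
    [0,0,0],
    [0,0,0],
  ],
  twist=[
    [0,0,0],
    [0,0,0],
    [0,0,0],
    [0,0,0],
    [0,0,0],
    [0,0,0],
    [0,0,0],
    [0,0,0],
    [0,0,0],
    [0,0,0],
  ],
  grip=[0,0,0,0,0,0,0,0,0,0],
  force=20,
)

```text
clock: 7.48
tcp_pos: [0.4345, 0.0671, 0.0038]
eef_rot: [0.001, 1.0, 0.0, 0.0]
ft_force: [-1.6, 0.2, 5.5]
finger_gap: 0.0495
gripper_force: 20.0
```

```bash
python3 - <<'E'
from h import *
plan((.4355,.070,.2,90))
ring((.4355,.07),.009,.03,save="w4",names=("wrist","top"))
E
```

```text
now [0.4345 0.0671 0.0038] yaw 89.9 tilt 0.03 j6 -1.67 gap 0.0495 F [-1.6  0.2  5.5] t 7.4833
-> twist [ 0.   0.  -0.1] rows>= 1 slide [  -1.     2.9 -196.2] rows>= 5
wrist 3600 circle [0.4273 0.067 ] 0.0392 ell [0.4346 0.0677] [0.0475 0.0808] z 0.015
few 0
```

View pics/w4.png

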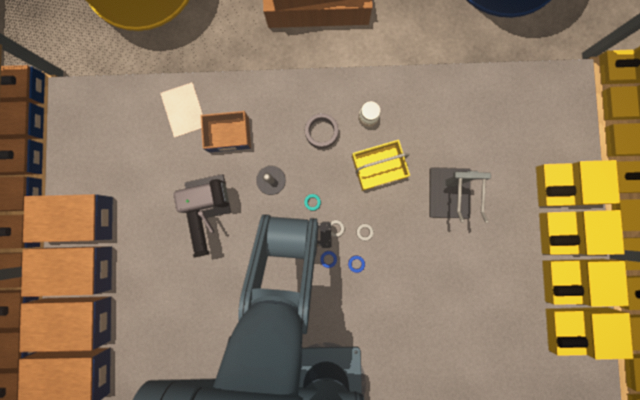

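The top view (w4.png was overwritten by the last camera) shows the arm over the first sleeve and everything else still in place. The fingers hold at a 49.5 mm gap. I'll lift and measure the spindle with the wrist camera.

Request:
servo_tool(
  slide=[
    [0,0,-30],
    [0,0,-30],
    [0,0,-30],
    [0,0,-35],
    [0,0,-35],
    [-21,28,-15],
    [-22,28,-15],
    [-22,28,0],
    [0,0,0],
    [0,0,0],
  ],
  twist=[
    [0,0,0],
    [0,0,0],
    [0,0,0],
    [0,0,0],
    [0,0,0],
    [0,0,0],
    [0,0,0],
    [0,0,0],
    [0,0,0],
    [0,0,0],
  ],
  grip=[0,0,0,0,0,0,0,0,0,0],
)

```text
clock: 8.42
tcp_pos: [0.4994, 0.152, 0.1925]
eef_rot: [-0.001, 1.0, -0.0, -0.001]
ft_force: [0.5, -0.5, -2.4]
finger_gap: 0.0497
gripper_force: 20.0
```

Request:
servo_tool(
  slide=[
    [0,0,0],
    [0,0,0],
    [0,0,0],
  ],
  twist=[
    [0,0,0],
    [0,0,0],
    [0,0,0],
  ],
  grip=[0,0,0],
)

```text
clock: 8.67
tcp_pos: [0.4984, 0.1501, 0.193]
eef_rot: [0.001, 1.0, -0.0, -0.001]
ft_force: [-1.3, 0.1, -0.6]
finger_gap: 0.0497
gripper_force: 20.0
```

```bash
python3 - <<'E'
from h import *
plan((.602,.1495,.2,90))
p,d,W=grab("wrist","w5"); np.savez("w5.npz",p=p,d=d,W=W)
w=W.reshape(-1,3)
for zl,zh in((.003,.010),(.03,.06),(.06,.084),(.086,.1)):
    q=w[(np.hypot(w[:,0]-.602,w[:,1]-.151)<.055)&(w[:,2]>zl)&(w[:,2]<zh)]
    if len(q)<6: continue
    c,ra=cv2.minEnclosingCircle(q[:,:2].astype(np.float32)); e=cv2.fitEllipse(cv2.convexHull(q[:,:2].astype(np.float32)))
    print(zl,len(q),np.round(c,4),round(ra,4),np.round(e[0],4),np.round(e[1],4),q.min(0).round(4),q.max(0).round(4))
E
```

```text
now [0.4984 0.1501 0.193 ] yaw 89.9 tilt 0.09 j6 -1.49 gap 0.0497 F [-1.3  0.1 -0.6] t 8.6667
-> twist [-0.  -0.1 -0.1] rows>= 1 slide [-103.6   -0.6   -7. ] rows>= 3
0.003 923 [0.5876 0.1492] 0.0307 [0.5896 0.1493] [0.0501 0.0607] [0.565  0.1189 0.0032] [0.6135 0.1795 0.0098]
0.03 89 [0.5975 0.1499] 0.0107 [0.6041 0.1504] [0.0239 0.028 ] [0.59   0.1394 0.0305] [0.599  0.1604 0.0483]
0.086 99 [0.6019 0.1504] 0.0109 [0.603  0.1504] [0.013  0.0223] [0.5963 0.1397 0.0861] [0.6066 0.1612 0.0943]
```

View pics/w5.png

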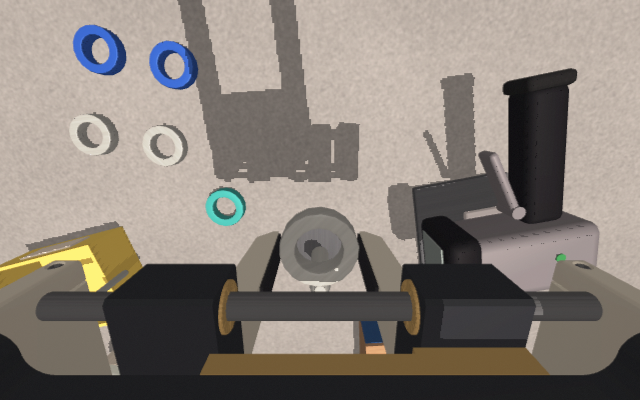

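The wrist view shows the sleeve held between the pads at about (318,247), with the spindle behind it at about (320,285). I'll compare the held sleeve's centre with the spindle axis.

```bash
python3 - <<'E'
from h import *
D=np.load("w5.npz"); W=D["W"]; w=W[195:292,270:368].reshape(-1,3)
z=w[:,2]; q=w[(z>.19)&(z<.215)&(abs(w[:,1]-.150)<.022)]
zm=np.median(q[:,2]); q=q[abs(q[:,2]-zm)<.004]; print(len(q),zm,q.min(0),q.max(0))
from scipy.optimize import least_squares
# outer edge: for y bins take min and max x
R=[]
for y in np.arange(.134,.166,.002):
    b=q[abs(q[:,1]-y)<.001]
    if len(b)>3: R.append((y,b[:,0].min(),b[:,0].max()))
R=np.array(R); h=np.sqrt(.025**2-(R[:,0]-.150)**2); print(np.c_[R,R[:,1]+h,R[:,2]-h].round(4))
# inner bore
print(viewer.camera_model("wrist")["t"])
E
```

```text
2939 0.2038396913933042 [0.47405054 0.12802679 0.19986442] [0.52363078 0.17196077 0.20671271]
[[0.134  0.4792 0.5179 0.4985 0.4986]
 [0.136  0.4784 0.5192 0.4991 0.4985]
 [0.138  0.4774 0.5203 0.4993 0.4984]
 [0.14   0.4763 0.5216 0.4992 0.4987]
 [0.142  0.4752 0.5219 0.4989 0.4982]
 [0.144  0.4751 0.5229 0.4993 0.4987]
 [0.146  0.4745 0.5233 0.4992 0.4987]
 [0.148  0.4743 0.5234 0.4993 0.4985]
 [0.15   0.4741 0.5233 0.4991 0.4983]
 [0.152  0.4741 0.5236 0.499  0.4987]
 [0.154  0.4744 0.5234 0.4991 0.4987]
 [0.156  0.4752 0.5229 0.4995 0.4987]
 [0.158  0.4757 0.5223 0.4994 0.4986]
 [0.16   0.4763 0.5221 0.4992 0.4992]
 [0.162  0.4773 0.5207 0.4992 0.4987]
 [0.164  0.4788 0.519  0.4995 0.4983]]
[-0.15138586 -0.50502692  0.22601022]
```

Request:
servo_tool(
  slide=[
    [-26,0,0],
    [-26,0,0],
    [-26,0,0],
    [-25,0,0],
    [0,0,20],
    [0,0,20],
    [0,0,20],
    [0,0,0],
    [0,0,0],
    [0,0,0],
  ],
  twist=[
    [0,0,0],
    [0,0,0],
    [0,0,0],
    [0,0,0],
    [0,0,0],
    [0,0,0],
    [0,0,0],
    [0,0,0],
    [0,0,0],
    [0,0,0],
  ],
  grip=[0,0,0,0,0,0,0,0,0,0],
)

```text
clock: 9.55
tcp_pos: [0.6029, 0.1506, 0.1347]
eef_rot: [0.001, 1.0, 0.0, 0.001]
ft_force: [-0.5, 0.4, -0.5]
finger_gap: 0.0498
gripper_force: 20.0
```

```bash
python3 - <<'E'
from h import *
plan((.602,.1505,.06,90))
p,d,W=grab("wrist"); np.savez("w6.npz",p=p,d=d,W=W)
cv2.imwrite("pics/w6.png",cv2.resize(cv2.cvtColor(p,cv2.COLOR_RGB2BGR)[180:300,230:410],None,fx=4,fy=4))
E
```

```text
now [0.6029 0.1506 0.1347] yaw 89.9 tilt 0.08 j6 -1.5 gap 0.0498 F [-0.5  0.4 -0.5] t 9.55
-> twist [ 0.   0.1 -0.1] rows>= 1 slide [ 0.9 -0.1 74.7] rows>= 2
```

View pics/w6.png

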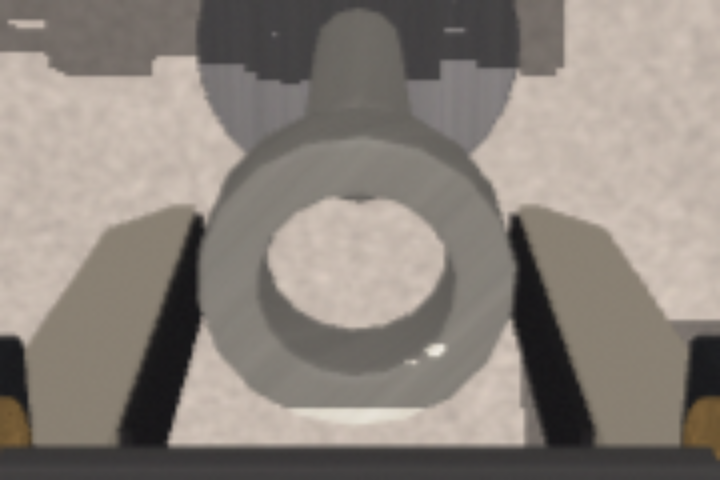

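```bash
python3 - <<'E'
from h import *
from scipy.optimize import least_squares
D=np.load("w6.npz"); W=D["W"]; P=D["p"].astype(int); m,f=cam("wrist")
def proj(X):
    c=np.array(m["R"])@X+m["t"]; return (f*c[0]/c[2]+m["cx"]).round(1),(f*c[1]/c[2]+m["cy"]).round(1)
for x in(.598,.600,.602,.604): print(x,"tip",proj([x,.1504,.094]),"cone start",proj([x,.1504,.086]))
# dark tip seen through bore
s=W[222:262,295:343]; k=(s[...,2]>.07)&(s[...,2]<.11); q=s[k]; print("through bore",len(q),q.min(0) if len(q) else"",q.max(0) if len(q) else "")
# ring hull
w=W[195:292,283:356].reshape(-1,3); z=w[:,2]; q=w[(z>.135)&(z<.155)]; zm=np.median(q[:,2]); q=q[abs(q[:,2]-zm)<.004]
print("sleeve x",np.percentile(q[:,0],[.5,99.5]).mean(),zm)
# shaft: points z .02-.09
w=W.reshape(-1,3); q=w[(np.hypot(w[:,0]-.602,w[:,1]-.1504)<.02)&(w[:,2]>.015)&(w[:,2]<.092)]
fit=least_squares(lambda p:np.hypot(q[:,0]-p[0],q[:,1]-p[1])-.012,[.602,.15],loss="soft_l1",f_scale=.001); print("shaft",len(q),fit.x,np.abs(fit.fun).mean(),q[:,2].min(),q[:,2].max())
# foot edge
foot=(W[...,2]>.0035)&(W[...,2]<.009)&(np.hypot(W[...,0]-.602,W[...,1]-.15)<.06)
n,L,st,_=cv2.connectedComponentsWithStats(foot.astype(np.uint8)); i=1+st[1:,4].argmax(); q=W[L==i]; print("foot",len(q),q.min(0),q.max(0))
D=np.load("w5.npz"); w=D["W"].reshape(-1,3); q=w[(np.hypot(w[:,0]-.602,w[:,1]-.1504)<.02)&(w[:,2]>.015)&(w[:,2]<.084)]
fit=least_squares(lambda p:np.hypot(q[:,0]-p[0],q[:,1]-p[1])-.012,[.602,.15],loss="soft_l1",f_scale=.001); print("shaft w5",len(q),fit.x,np.abs(fit.fun).mean(),q[:,2].min(),q[:,2].max())
E
```

```text
0.598 tip (np.float64(318.6), np.float64(214.1)) cone start (np.float64(318.6), np.float64(210.8))
0.6 tip (np.float64(318.6), np.float64(216.4)) cone start (np.float64(318.6), np.float64(213.1))
0.602 tip (np.float64(318.6), np.float64(218.8)) cone start (np.float64(318.6), np.float64(215.4))
0.604 tip (np.float64(318.6), np.float64(221.2)) cone start (np.float64(318.6), np.float64(217.7))
through bore 10 [0.61263369 0.14722176 0.08485207] [0.61472231 0.15389607 0.08774377]
sleeve x 0.6030711110604906 0.14554586909318956
shaft 503 [0.60313288 0.15058981] 0.00025381872507269205 0.015182442167056585 0.08844554903002465
foot 3495 [0.55784905 0.10610094 0.00350991] [0.63203423 0.19503809 0.00897826]
shaft w5 179 [0.60288697 0.15050176] 0.0002684136353684429 0.015375300106717105 0.04833492634719804
```

The fitted shaft axis (.6031, .1506) matches the held sleeve's centre (x .6031, TCP y .1506). In the view the sleeve sits on the shaft line and the spindle tip just shows at the bore's upper edge. I'll lower it.

Request:
servo_tool(
  slide=[
    [0,0,12],
    [0,0,12],
    [0,0,12],
    [0,0,12],
    [0,0,12],
    [0,0,12],
    [0,0,0],
  ],
  twist=[
    [0,0,0],
    [0,0,0],
    [0,0,0],
    [0,0,0],
    [0,0,0],
    [0,0,0],
    [0,0,0],
  ],
  grip=[0,0,0,0,0,0,0],
)

```text
clock: 10.18
tcp_pos: [0.6003, 0.1507, 0.058]
eef_rot: [0.001, 1.0, -0.0, -0.003]
ft_force: [0.2, 1.0, -1.8]
finger_gap: 0.0496
gripper_force: 20.0
```

Request:
servo_tool(
  slide=[
    [0,0,0],
    [0,0,0],
    [0,0,0],
    [0,0,0],
    [0,0,0],
    [0,0,-30],
    [0,0,-35],
    [0,0,-35],
    [0,0,-30],
    [0,0,0],
  ],
  twist=[
    [0,0,0],
    [0,0,0],
    [0,0,0],
    [0,0,0],
    [0,0,0],
    [0,0,0],
    [0,0,0],
    [0,0,0],
    [0,0,0],
    [0,0,0],
  ],
  grip=[0.75,0.75,0.75,0.75,0.75,0.75,0.75,0.75,0.75,0.75],
)

```text
clock: 11.02
tcp_pos: [0.6062, 0.1513, 0.1997]
eef_rot: [0.001, 1.0, 0.0, 0.007]
ft_force: [1.9, -0.2, 0.8]
finger_gap: 0.0696
gripper_force: 0.0
```

Request:
servo_tool(
  slide=[
    [22,-27.5,0],
    [22,-27.5,0],
    [22,-27.5,0],
    [22,-27.5,0],
    [22,-27.5,0],
    [22,-27.5,0],
    [18,-27.5,0],
    [0,0,25],
    [0,0,25],
    [0,0,0],
  ],
  twist=[
    [0,0,0],
    [0,0,0],
    [0,0,0],
    [0,0,0],
    [0,0,0],
    [0,0,0],
    [0,0,0],
    [0,0,0],
    [0,0,0],
    [0,0,0],
  ],
  grip=[0.75,0.75,0.75,0.75,0.75,0.75,0.75,0.75,0.75,0.75],
)

```text
clock: 11.85
tcp_pos: [0.449, -0.0412, 0.1382]
eef_rot: [0.002, 1.0, 0.001, -0.003]
ft_force: [-1.6, -0.0, 0.2]
finger_gap: 0.0698
gripper_force: 0.0
```

Request:
servo_tool(
  slide=[
    [0,0,0],
    [0,0,0],
    [0,0,0],
  ],
  twist=[
    [0,0,0],
    [0,0,0],
    [0,0,0],
  ],
  grip=[0.75,0.75,0.75],
)

```text
clock: 12.1
tcp_pos: [0.4533, -0.0414, 0.1428]
eef_rot: [0.0, 1.0, -0.0, 0.001]
ft_force: [-0.5, -0.4, -0.5]
finger_gap: 0.0699
gripper_force: 0.0
```

```bash
python3 - <<'E'
from h import *
ring((.452,-.042),.009,.03,rad=.04)
plan((.452,-.042,.004,90))
p,d,W=grab("scene","s2"); w=W.reshape(-1,3); q=w[(np.hypot(w[:,0]-.603,w[:,1]-.1505)<.04)&(w[:,2]>.01)&(w[:,2]<.09)]
print(np.histogram(q[:,2],np.arange(.01,.095,.004)), q[(q[:,2]>.018)&(q[:,2]<.027)].mean(0))
E
```

```text
wrist 1021 circle [ 0.4515 -0.0425] 0.0251 ell [ 0.4514 -0.0426] [0.0491 0.0493] z 0.015
now [ 0.4533 -0.0414  0.1428] yaw 90.0 tilt 0.14 j6 -1.91 gap 0.0698 F [-0.1 -1.2 -0.2] t 12.15
-> twist [-0.   0.1 -0. ] rows>= 1 slide [  1.3  -0.6 138.8] rows>= 4
(array([44, 22, 44, 55, 27, 14,  4,  8, 10,  7,  5, 10, 11,  9, 10,  6,  5,
       10,  9, 14,  0]), array([0.01 , 0.014, 0.018, 0.022, 0.026, 0.03 , 0.034, 0.038, 0.042,
       0.046, 0.05 , 0.054, 0.058, 0.062, 0.066, 0.07 , 0.074, 0.078,
       0.082, 0.086, 0.09 , 0.094])) [0.60545683 0.14614233 0.02286486]
```

Request:
servo_tool(
  slide=[
    [1.8,-1.1,30],
    [0,0,34],
    [0,0,34],
    [0,0,28],
    [0,0,12.8],
    [0,0,0],
    [0,0,0],
  ],
  twist=[
    [0,0,0],
    [0,0,0],
    [0,0,0],
    [0,0,0],
    [0,0,0],
    [0,0,0],
    [0,0,0],
  ],
  grip=[0.75,0.75,0.75,0.75,0.75,0.75,0.75],
)

```text
clock: 12.78
tcp_pos: [0.4509, -0.0425, 0.0026]
eef_rot: [0.0, 1.0, -0.0, 0.0]
ft_force: [-0.1, -1.0, -1.1]
finger_gap: 0.0701
gripper_force: 0.0
```

Request:
servo_tool(
  slide=[
    [0,0,0],
    [0,0,0],
    [0,0,0],
    [0,0,0],
    [0,0,0],
    [0,0,0],
    [0,0,0],
  ],
  twist=[
    [0,0,0],
    [0,0,0],
    [0,0,0],
    [0,0,0],
    [0,0,0],
    [0,0,0],
    [0,0,0],
  ],
  grip=[0,0,0,0,0,0,0],
  force=20,
)

```text
clock: 13.37
tcp_pos: [0.4507, -0.0426, 0.0031]
eef_rot: [0.001, 1.0, -0.0, 0.0]
ft_force: [-1.0, 2.0, 5.8]
finger_gap: 0.0497
gripper_force: 20.0
```

```bash
python3 - <<'E'
from h import *
plan((.6031,.1506,.004,90))
E
```

```text
now [ 0.4507 -0.0426  0.0031] yaw 89.9 tilt 0.05 j6 -1.91 gap 0.0497 F [-1.   2.   5.8] t 13.3667
-> twist [-0.   0.1 -0.1] rows>= 1 slide [-152.4  193.2   -0.9] rows>= 7
```

Request:
servo_tool(
  slide=[
    [0,0,-32],
    [0,0,-32],
    [0,0,-32],
    [0,0,-32],
    [0,0,-32],
  ],
  twist=[
    [0,0,0],
    [0,0,0],
    [0,0,0],
    [0,0,0],
    [0,0,0],
  ],
  grip=[0,0,0,0,0],
)

```text
clock: 13.78
tcp_pos: [0.4495, -0.0423, 0.1637]
eef_rot: [0.001, 1.0, 0.0, -0.001]
ft_force: [0.4, 0.1, -2.2]
finger_gap: 0.0499
gripper_force: 20.0
```

Request:
servo_tool(
  slide=[
    [-21.7,27.6,0],
    [-21.7,27.6,0],
    [-21.7,27.6,0],
    [-21.7,27.6,0],
    [-21.7,27.6,0],
    [-21.7,27.6,0],
    [-21.7,27.6,0],
    [0,0,28],
    [0,0,0],
    [0,0,0],
  ],
  twist=[
    [0,0,0],
    [0,0,0],
    [0,0,0],
    [0,0,0],
    [0,0,0],
    [0,0,0],
    [0,0,0],
    [0,0,0],
    [0,0,0],
    [0,0,0],
  ],
  grip=[0,0,0,0,0,0,0,0,0,0],
)

```text
clock: 14.62
tcp_pos: [0.6001, 0.1505, 0.1321]
eef_rot: [0.0, 1.0, -0.0, -0.003]
ft_force: [-0.3, -0.5, -1.4]
finger_gap: 0.0499
gripper_force: 20.0
```

Request:
servo_tool(
  slide=[
    [0,0,0],
    [0,0,0],
    [0,0,0],
  ],
  twist=[
    [0,0,0],
    [0,0,0],
    [0,0,0],
  ],
  grip=[0,0,0],
)

```text
clock: 14.87
tcp_pos: [0.6028, 0.1497, 0.136]
eef_rot: [0.001, 1.0, 0.0, 0.001]
ft_force: [0.5, -0.1, -1.4]
finger_gap: 0.0496
gripper_force: 20.0
```

```bash
cat >> h.py <<'E'
def align():
    from scipy.optimize import least_squares
    plan(); p,d,W=grab("wrist")
    zt=r.get_state()["tcp_pos"][2]
    w=W[195:292,283:356].reshape(-1,3); z=w[:,2]; q=w[(z>zt+.002)&(z<zt+.02)]; zm=np.median(q[:,2]); q=q[abs(q[:,2]-zm)<.004]
    print("sleeve x",np.percentile(q[:,0],[.5,99.5]).mean().round(4),"top z",zm.round(4))
    w=W.reshape(-1,3); q=w[(np.hypot(w[:,0]-.603,w[:,1]-.1505)<.02)&(w[:,2]>.045)&(w[:,2]<.087)]
    f=least_squares(lambda p:np.hypot(q[:,0]-p[0],q[:,1]-p[1])-.012,[.602,.15],loss="soft_l1",f_scale=.001); print("shaft",len(q),f.x.round(4))
E
python3 - <<'E'
from h import *
align()
E
```

```text
now [0.6028 0.1497 0.136 ] yaw 89.9 tilt 0.1 j6 -1.5 gap 0.0496 F [ 0.5 -0.1 -1.4] t 14.8667
sleeve x 0.6031 top z 0.1476
shaft 343 [0.6032 0.1506]
```

Request:
servo_tool(
  slide=[
    [0,0.7,0],
    [0,0,12],
    [0,0,13],
    [0,0,13],
    [0,0,13],
    [0,0,12],
    [0,0,12],
    [0,0,0],
  ],
  twist=[
    [0,0,0],
    [0,0,0],
    [0,0,0],
    [0,0,0],
    [0,0,0],
    [0,0,0],
    [0,0,0],
    [0,0,0],
  ],
  grip=[0,0,0,0,0,0,0,0],
)

```text
clock: 15.58
tcp_pos: [0.6007, 0.1509, 0.0571]
eef_rot: [0.001, 1.0, -0.0, -0.002]
ft_force: [-0.7, 0.2, -1.7]
finger_gap: 0.0499
gripper_force: 20.0
```

Request:
servo_tool(
  slide=[
    [0,0,0],
    [0,0,0],
    [0,0,0],
    [0,0,0],
    [0,0,0],
    [0,0,-30],
    [0,0,-35],
    [0,0,-35],
    [0,0,-30],
    [0,0,0],
  ],
  twist=[
    [0,0,0],
    [0,0,0],
    [0,0,0],
    [0,0,0],
    [0,0,0],
    [0,0,0],
    [0,0,0],
    [0,0,0],
    [0,0,0],
    [0,0,0],
  ],
  grip=[0.8,0.8,0.8,0.8,0.8,0.8,0.8,0.8,0.8,0.8],
)

```text
clock: 16.42
tcp_pos: [0.6063, 0.1516, 0.1978]
eef_rot: [0.0, 1.0, 0.0, 0.007]
ft_force: [1.2, -0.5, 0.5]
finger_gap: 0.0746
gripper_force: 0.0
```

Request:
servo_tool(
  slide=[
    [18.3,-30.9,0],
    [18.3,-30.9,0],
    [18.3,-30.9,0],
    [18.3,-30.9,0],
    [18.3,-30.9,0],
    [18.3,-30.9,0],
    [18.3,-30.9,0],
    [18.3,-30.9,0],
    [18.3,-30.9,0],
    [0,0,25],
  ],
  twist=[
    [0,0,0],
    [0,0,0],
    [0,0,0],
    [0,0,0],
    [0,0,0],
    [0,0,0],
    [0,0,0],
    [0,0,0],
    [0,0,0],
    [0,0,0],
  ],
  grip=[0.8,0.8,0.8,0.8,0.8,0.8,0.8,0.8,0.8,0.8],
)

```text
clock: 17.25
tcp_pos: [0.4378, -0.133, 0.1684]
eef_rot: [0.003, 1.0, -0.004, 0.003]
ft_force: [1.4, -0.0, 0.5]
finger_gap: 0.0746
gripper_force: 0.0
```

Request:
servo_tool(
  slide=[
    [0,0,25],
    [0,0,0],
    [0,0,0],
    [0,0,0],
  ],
  twist=[
    [0,0,0],
    [0,0,0],
    [0,0,0],
    [0,0,0],
  ],
  grip=[0.8,0.8,0.8,0.8],
)

```text
clock: 17.58
tcp_pos: [0.438, -0.1267, 0.1406]
eef_rot: [0.0, 1.0, -0.0, 0.0]
ft_force: [0.7, 0.6, 0.8]
finger_gap: 0.0746
gripper_force: 0.0
```

```bash
python3 - <<'E'
from h import *
ring((.438,-.1275),.009,.03,rad=.04)
plan((.438,-.1275,.0035,90))
E
```

```text
wrist 1035 circle [ 0.4377 -0.1289] 0.0249 ell [ 0.4377 -0.1288] [0.0489 0.0491] z 0.0149
now [ 0.4384 -0.1268  0.1409] yaw 90.0 tilt 0.12 j6 -2.1 gap 0.0742 F [ 0.2 -0.2  0.8] t 17.6333
-> twist [-0.1  0.1 -0. ] rows>= 1 slide [  0.4  -0.7 137.4] rows>= 4
```

Request:
servo_tool(
  slide=[
    [0.7,-2,30],
    [0,0,34],
    [0,0,34],
    [0,0,28],
    [0,0,11.4],
    [0,0,0],
    [0,0,0],
  ],
  twist=[
    [0,0,0],
    [0,0,0],
    [0,0,0],
    [0,0,0],
    [0,0,0],
    [0,0,0],
    [0,0,0],
  ],
  grip=[0.8,0.8,0.8,0.8,0.8,0.8,0.8],
)

```text
clock: 18.22
tcp_pos: [0.4379, -0.1288, 0.0028]
eef_rot: [-0.0, 1.0, -0.0, 0.001]
ft_force: [0.1, 0.0, -0.4]
finger_gap: 0.0745
gripper_force: 0.0
```

Request:
servo_tool(
  slide=[
    [0,0,0],
    [0,0,0],
    [0,0,0],
    [0,0,0],
    [0,0,0],
    [0,0,0],
    [0,0,0],
  ],
  twist=[
    [0,0,0],
    [0,0,0],
    [0,0,0],
    [0,0,0],
    [0,0,0],
    [0,0,0],
    [0,0,0],
  ],
  grip=[0,0,0,0,0,0,0],
  force=20,
)

```text
clock: 18.8
tcp_pos: [0.4371, -0.1288, 0.0027]
eef_rot: [0.001, 1.0, -0.0, 0.0]
ft_force: [0.1, 0.7, 5.3]
finger_gap: 0.0493
gripper_force: 20.0
```

Request:
servo_tool(
  slide=[
    [0,0,-32],
    [0,0,-32],
    [0,0,-32],
    [0,0,-32],
    [0,0,-32],
  ],
  twist=[
    [0,0,0],
    [0,0,0],
    [0,0,0],
    [0,0,0],
    [0,0,0],
  ],
  grip=[0,0,0,0,0],
)

```text
clock: 19.22
tcp_pos: [0.436, -0.1284, 0.1634]
eef_rot: [0.001, 1.0, 0.0, -0.001]
ft_force: [1.1, -0.7, -1.8]
finger_gap: 0.0495
gripper_force: 20.0
```

Request:
servo_tool(
  slide=[
    [-18.4,31,0],
    [-18.4,31,0],
    [-18.4,31,0],
    [-18.4,31,0],
    [-18.4,31,0],
    [-18.4,31,0],
    [-18.4,31,0],
    [-18.4,31,0],
    [-18.4,31,0],
    [0,0,0],
  ],
  twist=[
    [0,0,0],
    [0,0,0],
    [0,0,0],
    [0,0,0],
    [0,0,0],
    [0,0,0],
    [0,0,0],
    [0,0,0],
    [0,0,0],
    [0,0,0],
  ],
  grip=[0,0,0,0,0,0,0,0,0,0],
)

```text
clock: 20.05
tcp_pos: [0.6046, 0.1555, 0.1611]
eef_rot: [-0.001, 1.0, 0.001, 0.0]
ft_force: [-0.1, -0.1, -2.0]
finger_gap: 0.0493
gripper_force: 20.0
```

Request:
servo_tool(
  slide=[
    [0,0,28],
    [0,0,0],
    [0,0,0],
    [0,0,0],
  ],
  twist=[
    [0,0,0],
    [0,0,0],
    [0,0,0],
    [0,0,0],
  ],
  grip=[0,0,0,0],
)

```text
clock: 20.38
tcp_pos: [0.6023, 0.1495, 0.1344]
eef_rot: [0.001, 1.0, -0.0, -0.001]
ft_force: [-0.1, 0.1, -0.3]
finger_gap: 0.0489
gripper_force: 20.0
```

```bash
python3 - <<'E'
from h import *
align()
E
```

```text
now [0.6023 0.1495 0.1344] yaw 89.9 tilt 0.06 j6 -1.51 gap 0.0489 F [-0.1  0.1 -0.3] t 20.3833
sleeve x 0.6027 top z 0.1464
shaft 337 [0.6032 0.1506]
```

Request:
servo_tool(
  slide=[
    [-0.5,0.8,0],
    [0,0,12],
    [0,0,13],
    [0,0,13],
    [0,0,13],
    [0,0,12],
    [0,0,10],
    [0,0,0],
  ],
  twist=[
    [0,0,0],
    [0,0,0],
    [0,0,0],
    [0,0,0],
    [0,0,0],
    [0,0,0],
    [0,0,0],
    [0,0,0],
  ],
  grip=[0,0,0,0,0,0,0,0],
)

```text
clock: 21.1
tcp_pos: [0.6019, 0.1506, 0.0594]
eef_rot: [0.001, 1.0, -0.0, -0.002]
ft_force: [-0.1, -0.2, -2.4]
finger_gap: 0.0491
gripper_force: 20.0
```

Request:
servo_tool(
  slide=[
    [0,0,0],
    [0,0,0],
    [0,0,0],
    [0,0,0],
    [0,0,0],
    [0,0,-35],
    [0,0,-38],
    [0,0,-38],
    [0,0,-38],
    [0,0,-38],
  ],
  twist=[
    [0,0,0],
    [0,0,0],
    [0,0,0],
    [0,0,0],
    [0,0,0],
    [0,0,0],
    [0,0,0],
    [0,0,0],
    [0,0,0],
    [0,0,0],
  ],
  grip=[1,1,1,1,1,1,1,1,1,1],
)

```text
clock: 21.93
tcp_pos: [0.6028, 0.1509, 0.2506]
eef_rot: [0.001, 1.0, 0.0, 0.0]
ft_force: [0.4, -0.1, -0.4]
finger_gap: 0.0927
gripper_force: 0.0
```

Request:
servo_tool(
  slide=[
    [0,0,0],
    [0,0,0],
    [0,0,0],
  ],
  twist=[
    [0,0,-5.5],
    [0,0,-5.5],
    [0,0,0],
  ],
  grip=[1,1,1],
)

```text
clock: 22.18
tcp_pos: [0.6035, 0.1509, 0.2498]
eef_rot: [-0.097, 0.995, -0.0, 0.001]
ft_force: [-0.3, 0.4, -0.1]
finger_gap: 0.0932
gripper_force: 0.0
```

```bash
python3 - <<'E'
from h import *
sleeves()
plan((.4585,.3426,.25,100.9),(.4585,.3426,.0915,None))
p,d,W=grab("scene","s3"); w=W.reshape(-1,3); q=w[(np.hypot(w[:,0]-.603,w[:,1]-.1505)<.032)&(w[:,2]>.01)&(w[:,2]<.09)]
print(np.histogram(q[:,2],np.arange(.01,.095,.004))[0])
for z in(.014,.03,.046): 
    c=q[abs(q[:,2]-z)<.006]; print(z,cv2.minEnclosingCircle(c[:,:2].astype(np.float32)))
cv2.imwrite("pics/s3c.png",cv2.resize(cv2.cvtColor(p,cv2.COLOR_RGB2BGR)[150:350,150:450],None,fx=2.5,fy=2.5))
E
```

```text
scene 73 [0.7131 0.002 ] r 0.025 top z 0.0205
now [0.6029 0.1509 0.2482] yaw 100.8 tilt 0.01 j6 -1.69 gap 0.0932 F [-0.3 -0.2  0.1] t 22.2833
-> twist [ 0.  -0.  -0.1] rows>= 1 slide [105.6 215.5  -1.8] rows>= 6
-> twist [0. 0. 0.] rows>= 0 slide [  0.    0.  158.5] rows>= 4
[26 17 18 16 16 18 18 14 15 15 48 65 22 12  8  9 12  6  4 14  0]
0.014 ((0.604447066783905, 0.14708828926086426), 0.031295616179704666)
0.03 ((0.6048324108123779, 0.14921729266643524), 0.024619875475764275)
0.046 ((0.6073282957077026, 0.147138312458992), 0.022933416068553925)
```

View pics/s3c.png

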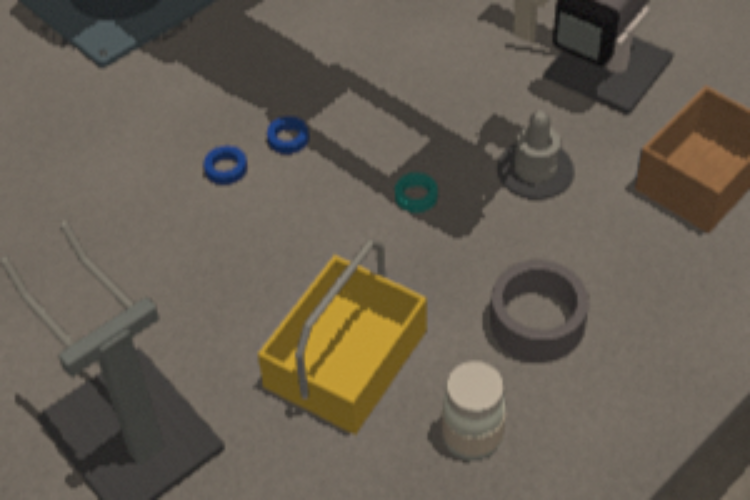

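All three sleeves are stacked on the spindle (crop (537,160), top at about 54 mm) and no loose grey one remains. Now the second squeeze.

Request:
servo_tool(
  slide=[
    [15.1,30.8,0],
    [15.1,30.8,0],
    [15.1,30.8,0],
    [15.1,30.8,0],
    [15.1,30.8,0],
    [15.1,30.8,0],
    [15,30.7,0],
    [0,0,0],
    [0,0,0],
    [0,0,0],
  ],
  twist=[
    [0,0,0],
    [0,0,0],
    [0,0,0],
    [0,0,0],
    [0,0,0],
    [0,0,0],
    [0,0,0],
    [0,0,0],
    [0,0,0],
    [0,0,0],
  ],
  grip=[1,1,1,1,1,1,1,1,1,1],
)

```text
clock: 23.17
tcp_pos: [0.4587, 0.3422, 0.2478]
eef_rot: [-0.095, 0.995, -0.0, -0.0]
ft_force: [0.9, -0.1, -0.3]
finger_gap: 0.0926
gripper_force: 0.0
```

Request:
servo_tool(
  slide=[
    [0,0,30],
    [0,0,30],
    [0,0,30],
    [0,0,30],
    [0,0,30],
    [0,0,7],
    [0,0,0],
    [0,0,0],
  ],
  twist=[
    [0,0,0],
    [0,0,0],
    [0,0,0],
    [0,0,0],
    [0,0,0],
    [0,0,0],
    [0,0,0],
    [0,0,0],
  ],
  grip=[1,1,1,1,1,1,1,1],
)

```text
clock: 23.83
tcp_pos: [0.4597, 0.3419, 0.0919]
eef_rot: [-0.094, 0.996, -0.0, 0.0]
ft_force: [0.8, -0.2, 0.6]
finger_gap: 0.0929
gripper_force: 0.0
```

Request:
servo_tool(
  slide=[
    [0,0,0],
    [0,0,0],
    [0,0,0],
    [0,0,0],
    [0,0,0],
    [0,0,0],
    [0,0,0],
    [0,0,0],
    [0,0,0],
    [0,0,0],
  ],
  twist=[
    [0,0,0],
    [0,0,0],
    [0,0,0],
    [0,0,0],
    [0,0,0],
    [0,0,0],
    [0,0,0],
    [0,0,0],
    [0,0,0],
    [0,0,0],
  ],
  grip=[0,0,0,0,0,0,0,0,0,0],
  force=20,
)

```text
clock: 24.67
tcp_pos: [0.4581, 0.3405, 0.0912]
eef_rot: [-0.096, 0.995, -0.002, -0.001]
ft_force: [-2.3, -9.4, 4.9]
finger_gap: 0.0436
gripper_force: 20.0
```

Request:
servo_tool(
  slide=[
    [0,0,0],
    [0,0,0],
    [0,0,0],
    [0,0,0],
    [0,0,0],
  ],
  twist=[
    [0,0,0],
    [0,0,0],
    [0,0,0],
    [0,0,0],
    [0,0,0],
  ],
  grip=[0,0,0,0,0],
)

```text
clock: 25.08
tcp_pos: [0.4581, 0.3405, 0.0912]
eef_rot: [-0.096, 0.995, -0.002, -0.001]
ft_force: [-1.5, -8.9, 4.0]
finger_gap: 0.0447
gripper_force: 20.0
```

Request:
servo_tool(
  slide=[
    [0,0,0],
    [0,0,0],
    [0,0,0],
    [0,0,0],
    [0,0,0],
    [0,0,0],
    [0,0,0],
  ],
  twist=[
    [0,0,0],
    [0,0,0],
    [0,0,0],
    [0,0,0],
    [0,0,0],
    [0,0,0],
    [0,0,0],
  ],
  grip=[1,1,1,1,1,1,1],
)

```text
clock: 25.67
tcp_pos: [0.4582, 0.343, 0.0912]
eef_rot: [-0.095, 0.995, 0.0, -0.0]
ft_force: [1.2, 0.1, -0.1]
finger_gap: 0.0859
gripper_force: 0.0
```

Request:
servo_tool(
  slide=[
    [0,0,-30],
    [0,0,-33],
    [0,0,-33],
    [0,0,-33],
    [0,0,-33],
    [0,0,0],
    [0,0,0],
  ],
  twist=[
    [0,0,0],
    [0,0,0],
    [0,0,0],
    [0,0,0],
    [0,0,0],
    [0,0,0],
    [0,0,0],
  ],
  grip=[1,1,1,1,1,1,1],
)

```text
clock: 26.25
tcp_pos: [0.459, 0.3435, 0.2554]
eef_rot: [-0.096, 0.995, 0.001, 0.002]
ft_force: [0.3, -0.3, -0.1]
finger_gap: 0.0931
gripper_force: 0.0
```

```bash
python3 - <<'E'
from h import *
for n in("top","scene"):
    p,d,W=grab(n); np.savez(n+"2.npz",p=p,d=d,W=W); w=W.reshape(-1,3)
    q=w[(np.hypot(w[:,0]-.64,w[:,1]+.175)<.09)&(w[:,2]>.122)&(w[:,2]<.145)]
    l=cv2.fitLine(q[:,:2].astype(np.float32),cv2.DIST_HUBER,0,.001,.001).ravel(); t=(q[:,:2]-l[2:])@l[:2]
    print(n,"bar",len(q),"yaw",np.degrees(np.arctan2(l[1],l[0])).round(2),"mid",(l[2:]+l[:2]*(t.min()+t.max())/2).round(4),"len",np.ptp(t).round(3),"z",np.median(q[:,2]))
    # prongs
    q=w[(w[:,0]>.42)&(w[:,0]<.57)&(w[:,1]>-.46)&(w[:,1]<-.3)&(w[:,2]>.18)&(w[:,2]<.235)]
    _,lab,ce=cv2.kmeans((q[:,1:2]).astype(np.float32),2,None,(3,50,1e-6),5,2)
    for i in(0,1):
        g=q[lab.ravel()==i]; l=cv2.fitLine(g[:,:2].astype(np.float32),cv2.DIST_HUBER,0,.001,.001).ravel()
        b=g[g[:,0]<.5]; mn=b[b[:,2].argmin()] if len(b) else None
        print("prong",len(g),"yaw",np.degrees(np.arctan2(l[1],l[0])).round(2),"y at x=.5",(l[3]+(0.5-l[2])*l[1]/l[0]).round(4),"xmin",g[:,0].min().round(4),"zmax",g[:,2].max().round(3))
        for x in np.arange(.455,.565,.01):
            s=g[abs(g[:,0]-x)<.005]; print("  x%.3f y%.4f z%.4f"%(x,s[:,1].mean(),np.median(s[:,2])) if len(s) else "",end="")
        print()
    c=w[(w[:,0]>.55)&(w[:,0]<.61)&(w[:,1]>-.46)&(w[:,1]<-.3)&(w[:,2]>.207)&(w[:,2]<.225)]
    print("crossbar",cv2.minAreaRect(c[:,:2].astype(np.float32)))
plan((.638,-.177,.25,14.6))
E
```

```text
top bar 136 yaw -75.13 mid [ 0.6331 -0.1742] len 0.127 z 0.13163585069792105
prong 179 yaw -3.35 y at x=.5 -0.4104 xmin 0.4568 zmax 0.227
  x0.455 y-0.4082 z0.2243  x0.465 y-0.4084 z0.2169  x0.475 y-0.4089 z0.2029  x0.485 y-0.4101 z0.1969  x0.495 y-0.4097 z0.1985  x0.505 y-0.4104 z0.1992  x0.515 y-0.4118 z0.1992  x0.525 y-0.4121 z0.2005  x0.535 y-0.4128 z0.2034  x0.545 y-0.4131 z0.2037  x0.555 y-0.4135 z0.2045
prong 156 yaw -3.58 y at x=.5 -0.3503 xmin 0.4608 zmax 0.225
  x0.465 y-0.3482 z0.2228  x0.475 y-0.3489 z0.2123  x0.485 y-0.3498 z0.1968  x0.495 y-0.3497 z0.1984  x0.505 y-0.3509 z0.1987  x0.515 y-0.3515 z0.2000  x0.525 y-0.3527 z0.2014  x0.535 y-0.3531 z0.2013  x0.545 y-0.3526 z0.2046  x0.555 y-0.3535 z0.2053
crossbar ((0.572966992855072, -0.38463419675827026), (0.08988901972770691, 0.03137064725160599), 85.91133117675781)
scene bar 169 yaw -75.21 mid [ 0.6341 -0.1786] len 0.13 z 0.13394265212038312
prong 200 yaw -3.09 y at x=.5 -0.4123 xmin 0.4549 zmax 0.229
  x0.455 y-0.4103 z0.2263  x0.465 y-0.4102 z0.2175  x0.475 y-0.4104 z0.2045  x0.485 y-0.4114 z0.1977  x0.495 y-0.4121 z0.2011  x0.505 y-0.4125 z0.2015  x0.515 y-0.4135 z0.2028  x0.525 y-0.4134 z0.2045  x0.535 y-0.4149 z0.2070  x0.545 y-0.4152 z0.2082  x0.555 y-0.4158 z0.2075
prong 167 yaw -4.29 y at x=.5 -0.3528 xmin 0.4594 zmax 0.228
  x0.455 y-0.3517 z0.2258  x0.465 y-0.3500 z0.2206  x0.475 y-0.3504 z0.2102  x0.485 y-0.3517 z0.2001  x0.495 y-0.3525 z0.2006  x0.505 y-0.3531 z0.2006  x0.515 y-0.3543 z0.2043  x0.525 y-0.3541 z0.2042  x0.535 y-0.3551 z0.2059  x0.545 y-0.3553 z0.2063  x0.555 y-0.3560 z0.2074
crossbar ((0.5708733797073364, -0.3863833546638489), (0.08907245844602585, 0.035614997148513794), 87.8003158569336)
now [0.4576 0.3425 0.2521] yaw 101.0 tilt 0.12 j6 -1.31 gap 0.0931 F [ 0.2  0.2 -1. ] t 26.35
-> twist [-0.1 -0.1 86.4] rows>= 13 slide [-548.2   43.6    2.1] rows>= 14
```

Request:
servo_tool(
  slide=[
    [0,0,0],
    [0,0,0],
    [0,0,0],
    [0,0,0],
    [0,0,0],
    [0,0,0],
    [0,0,0],
    [0,0,0],
    [0,0,0],
    [0,0,0],
  ],
  twist=[
    [0,0,6.8],
    [0,0,6.8],
    [0,0,6.8],
    [0,0,6.8],
    [0,0,6.8],
    [0,0,6.8],
    [0,0,6.8],
    [0,0,6.8],
    [0,0,6.8],
    [0,0,6.8],
  ],
  grip=[1,1,1,1,1,1,1,1,1,1],
)

```text
clock: 27.18
tcp_pos: [0.4573, 0.3421, 0.2507]
eef_rot: [0.48, 0.877, -0.002, -0.002]
ft_force: [-0.5, -0.8, 0.5]
finger_gap: 0.0932
gripper_force: 0.0
```

Request:
servo_tool(
  slide=[
    [0,0,0],
    [0,0,0],
    [0,0,0],
    [-38,2.6,0],
    [-38,2.6,0],
    [-38,2.6,0],
    [-38,2.6,0],
    [-38,2.6,0],
    [-38,2.6,0],
    [-38,2.6,0],
  ],
  twist=[
    [0,0,6.7],
    [0,0,6.7],
    [0,0,4.7],
    [0,0,0],
    [0,0,0],
    [0,0,0],
    [0,0,0],
    [0,0,0],
    [0,0,0],
    [0,0,0],
  ],
  grip=[1,1,1,1,1,1,1,1,1,1],
)

```text
clock: 28.02
tcp_pos: [0.5433, 0.0885, 0.251]
eef_rot: [0.61, 0.793, -0.001, -0.002]
ft_force: [-0.0, 0.2, -0.4]
finger_gap: 0.0934
gripper_force: 0.0
```

Request:
servo_tool(
  slide=[
    [-38,2.6,0],
    [-38,2.6,0],
    [-38,2.6,0],
    [-38,2.6,0],
    [-38,2.6,0],
    [-38,2.6,0],
    [-38,2.6,0],
    [0,0,0],
    [0,0,0],
    [0,0,0],
  ],
  twist=[
    [0,0,0],
    [0,0,0],
    [0,0,0],
    [0,0,0],
    [0,0,0],
    [0,0,0],
    [0,0,0],
    [0,0,0],
    [0,0,0],
    [0,0,0],
  ],
  grip=[1,1,1,1,1,1,1,1,1,1],
)

```text
clock: 28.85
tcp_pos: [0.6291, -0.1617, 0.251]
eef_rot: [0.61, 0.792, -0.0, -0.002]
ft_force: [-0.5, 0.6, -0.2]
finger_gap: 0.0926
gripper_force: 0.0
```

```bash
python3 - <<'E'
from h import *
plan((.6338,-.177,.111,14.85))
p,d,W=grab("wrist","w7"); np.savez("w7.npz",p=p,d=d,W=W); w=W[:290].reshape(-1,3)
q=w[(np.hypot(w[:,0]-.634,w[:,1]+.177)<.09)&(w[:,2]>.115)&(w[:,2]<.145)]
l=cv2.fitLine(q[:,:2].astype(np.float32),cv2.DIST_HUBER,0,.001,.001).ravel(); t=(q[:,:2]-l[2:])@l[:2]
print("bar",len(q),"yaw",np.degrees(np.arctan2(l[1],l[0])).round(2),"mid",(l[2:]+l[:2]*(t.min()+t.max())/2).round(4),"len",np.ptp(t).round(3),"z",np.percentile(q[:,2],[50,95]).round(4))
E
```

```text
now [ 0.6291 -0.1617  0.251 ] yaw 14.8 tilt 0.25 j6 -0.68 gap 0.0926 F [-0.5  0.6 -0.2] t 28.85
-> twist [-0.2 -0.2 -0. ] rows>= 1 slide [-16.    0.7 140. ] rows>= 4
bar 804 yaw -75.26 mid [ 0.6333 -0.1773] len 0.139 z [0.1323 0.1339]
```

View pics/w7.png

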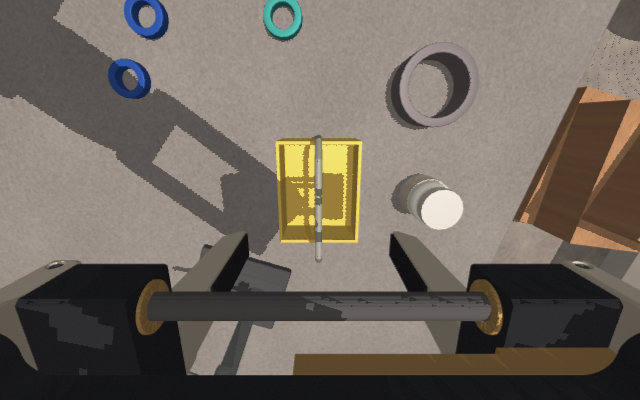

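The wrist view has the bar upright at column 319 (rows 137-260) over the yellow bin, with the jar at (435,205) and the tape roll at (437,85) clear. I'll grasp the bar.

Request:
servo_tool(
  slide=[
    [-16,0,0],
    [0,0,30],
    [0,0,32],
    [0,0,32],
    [0,0,32],
    [0,0,14],
    [0,0,0],
    [0,0,0],
  ],
  twist=[
    [0,0,0],
    [0,0,0],
    [0,0,0],
    [0,0,0],
    [0,0,0],
    [0,0,0],
    [0,0,0],
    [0,0,0],
  ],
  grip=[1,1,1,1,1,1,1,1],
)

```text
clock: 29.57
tcp_pos: [0.6339, -0.1773, 0.1129]
eef_rot: [0.609, 0.793, -0.0, -0.001]
ft_force: [-0.0, -0.8, 0.4]
finger_gap: 0.0931
gripper_force: 0.0
```

Request:
servo_tool(
  slide=[
    [0,0,0],
    [0,0,0],
    [0,0,0],
    [0,0,0],
    [0,0,0],
    [0,0,0],
    [0,0,0],
    [0,0,0],
    [0,0,0],
    [0,0,0],
  ],
  twist=[
    [0,0,0],
    [0,0,0],
    [0,0,0],
    [0,0,0],
    [0,0,0],
    [0,0,0],
    [0,0,0],
    [0,0,0],
    [0,0,0],
    [0,0,0],
  ],
  grip=[0,0,0,0,0,0,0,0,0,0],
  force=35,
)

```text
clock: 30.4
tcp_pos: [0.634, -0.178, 0.1132]
eef_rot: [0.61, 0.792, -0.0, -0.0]
ft_force: [0.1, 0.2, 0.3]
finger_gap: 0.0307
gripper_force: 0.0
```

Request:
servo_tool(
  slide=[
    [0,0,0],
    [0,0,0],
    [0,0,0],
    [0,0,0],
  ],
  twist=[
    [0,0,0],
    [0,0,0],
    [0,0,0],
    [0,0,0],
  ],
  grip=[0,0,0,0],
)

```text
clock: 30.73
tcp_pos: [0.6338, -0.178, 0.1132]
eef_rot: [0.61, 0.792, -0.0, -0.0]
ft_force: [-1.7, -1.0, -0.1]
finger_gap: 0.0068
gripper_force: 35.0
```

```bash
python3 - <<'E'
from h import *
plan((.6333,-.1773,.25,14.85),(.40,-.22,.25,-3.5),(.385,-.376,.25,None),(.485,-.3816,.25,None),(.485,-.3816,.185,None))
E
```

```text
now [ 0.6338 -0.178   0.1132] yaw 14.8 tilt 0.03 j6 -0.7 gap 0.0068 F [-1.7 -1.  -0.1] t 30.7333
-> twist [-0. -0. -0.] rows>= 1 slide [   0.8   -0.3 -136.8] rows>= 4
-> twist [ 0.   0.  18.4] rows>= 3 slide [ -56.9 -230.3    0. ] rows>= 6
-> twist [0. 0. 0.] rows>= 0 slide [-156.6   -5.4    0. ] rows>= 4
-> twist [0. 0. 0.] rows>= 0 slide [  0.5 100.2   0. ] rows>= 3
-> twist [0. 0. 0.] rows>= 0 slide [ 0.  0. 65.] rows>= 2
```

Request:
servo_tool(
  slide=[
    [0,0,-6],
    [0,0,-14],
    [0,0,-22],
    [0,0,-26],
    [0,0,-26],
    [0,0,-22],
    [0,0,-14],
    [0,0,-7],
    [0,0,0],
    [0,0,0],
  ],
  twist=[
    [0,0,0],
    [0,0,0],
    [0,0,0],
    [0,0,0],
    [0,0,1.5],
    [0,0,3],
    [0,0,4.7],
    [0,0,4.7],
    [0,0,3],
    [0,0,1.4],
  ],
  grip=[0,0,0,0,0,0,0,0,0,0],
)

```text
clock: 31.57
tcp_pos: [0.6342, -0.1779, 0.2511]
eef_rot: [0.729, 0.685, 0.0, 0.0]
ft_force: [-0.6, 0.4, -1.5]
finger_gap: 0.0067
gripper_force: 35.0
```

Request:
servo_tool(
  slide=[
    [-4.9,-10,0],
    [-4.9,-20,0],
    [-4.9,-27,0],
    [-4.9,-29,0],
    [-4.9,-29,0],
    [-4.9,-29,0],
    [-4.9,-29,0],
    [-4.9,-29,0],
    [-4.9,-27,0],
    [-4.9,-20,0],
  ],
  twist=[
    [0,0,0],
    [0,0,0],
    [0,0,0],
    [0,0,0],
    [0,0,0],
    [0,0,0],
    [0,0,0],
    [0,0,0],
    [0,0,0],
    [0,0,0],
  ],
  grip=[0,0,0,0,0,0,0,0,0,0],
)

```text
clock: 32.4
tcp_pos: [0.3801, -0.2111, 0.2498]
eef_rot: [0.728, 0.686, -0.0, -0.001]
ft_force: [-0.3, -0.1, -2.7]
finger_gap: 0.007
gripper_force: 35.0
```

Request:
servo_tool(
  slide=[
    [-4.9,-15,0],
    [-4.9,-7,0],
    [0,0,0],
    [0,0,0],
  ],
  twist=[
    [0,0,0],
    [0,0,0],
    [0,0,0],
    [0,0,0],
  ],
  grip=[0,0,0,0],
)

```text
clock: 32.73
tcp_pos: [0.3604, -0.2205, 0.2503]
eef_rot: [0.728, 0.685, 0.0, 0.0]
ft_force: [0.2, -0.1, -2.7]
finger_gap: 0.0069
gripper_force: 35.0
```

Request:
servo_tool(
  slide=[
    [-8,1,0],
    [-16,1,0],
    [-24,1,0],
    [-28,1.5,0],
    [-28,1.5,0],
    [-24,1,0],
    [-16,1,0],
    [-10,1,0],
    [0,0,10],
    [0,0,12],
  ],
  twist=[
    [0,0,0],
    [0,0,0],
    [0,0,0],
    [0,0,0],
    [0,0,0],
    [0,0,0],
    [0,0,0],
    [0,0,0],
    [0,0,0],
    [0,0,0],
  ],
  grip=[0,0,0,0,0,0,0,0,0,0],
)

```text
clock: 33.57
tcp_pos: [0.3605, -0.375, 0.2277]
eef_rot: [0.728, 0.685, 0.0, 0.0]
ft_force: [-0.0, -0.3, -3.2]
finger_gap: 0.0068
gripper_force: 35.0
```

Request:
servo_tool(
  slide=[
    [0,0,0],
    [0,0,0],
    [0,0,0],
    [0,0,0],
    [0,0,0],
    [0,0,0],
  ],
  twist=[
    [0,0,0],
    [0,0,0],
    [0,0,0],
    [0,0,0],
    [0,0,0],
    [0,0,0],
  ],
  grip=[0,0,0,0,0,0],
)

```text
clock: 34.07
tcp_pos: [0.3599, -0.3745, 0.2289]
eef_rot: [0.728, 0.686, -0.0, 0.001]
ft_force: [-0.2, -0.4, -2.4]
finger_gap: 0.0072
gripper_force: 35.0
```

```bash
python3 - <<'E'
from h import *
plan((.485,-.3816,.228,-3.5))
p,d,W=grab("scene"); np.savez("s4.npz",p=p,d=d,W=W)
cv2.imwrite("pics/s4.png",cv2.resize(cv2.cvtColor(p,cv2.COLOR_RGB2BGR)[150:390,20:340],None,fx=2.5,fy=2.5))
E
```

```text
now [ 0.3599 -0.3745  0.2289] yaw -3.4 tilt 0.07 j6 -0.96 gap 0.0072 F [-0.2 -0.4 -2.4] t 34.0667
-> twist [0.  0.1 0.1] rows>= 1 slide [  0.6 125.3   0.9] rows>= 4
```

View pics/s4.png

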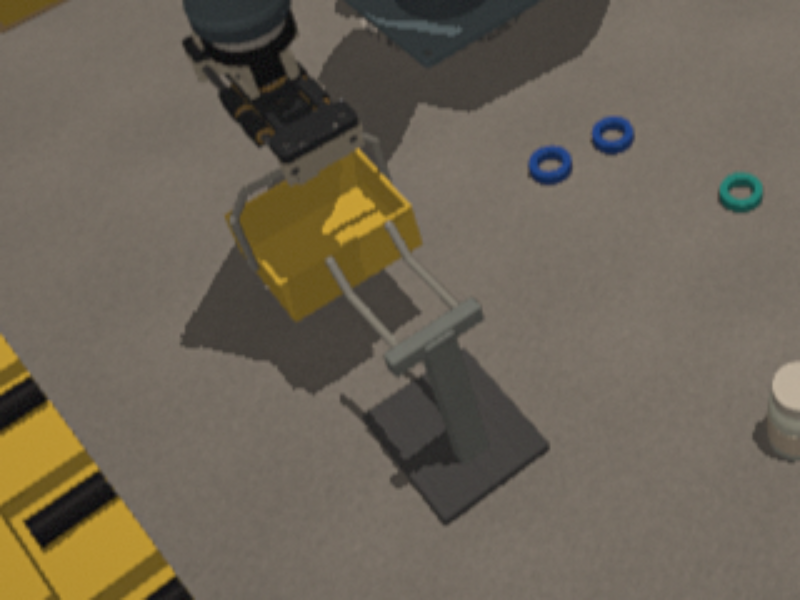

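The bin hangs from the gripper at crop (320,230), in line with the prong tips at (330,262) and (388,225). I'll check its tilt and rim height before going in.

```bash
python3 - <<'E'
from h import *
D=np.load("s4.npz"); W=D["W"]; P=D["p"].astype(int)
k=(P[...,0]>P[...,2]+50)&(W[...,0]>.28)&(W[...,0]<.46)&(W[...,1]>-.48)&(W[...,1]<-.28)&(W[...,2]>.06)
q=W[k]
for x in np.arange(.30,.44,.01):
    s=q[abs(q[:,0]-x)<.005]
    if len(s)>3: print(x.round(3),len(s),"zmax %.4f zmin %.4f y %.3f..%.3f"%(np.percentile(s[:,2],97),np.percentile(s[:,2],3),s[:,1].min(),s[:,1].max()))
E
```

```text
0.3 197 zmax 0.1768 zmin 0.1214 y -0.439..-0.338
0.31 658 zmax 0.1750 zmin 0.1199 y -0.439..-0.302
0.32 171 zmax 0.1702 zmin 0.1185 y -0.427..-0.301
0.33 186 zmax 0.1772 zmin 0.1181 y -0.441..-0.301
0.34 173 zmax 0.1750 zmin 0.1186 y -0.441..-0.300
0.35 191 zmax 0.1781 zmin 0.1185 y -0.442..-0.303
0.36 149 zmax 0.1775 zmin 0.1193 y -0.443..-0.304
0.37 54 zmax 0.2515 zmin 0.1240 y -0.443..-0.303
0.38 33 zmax 0.1791 zmin 0.1298 y -0.444..-0.303
0.39 39 zmax 0.1808 zmin 0.1297 y -0.445..-0.304
0.4 33 zmax 0.1802 zmin 0.1211 y -0.445..-0.304
0.41 725 zmax 0.1784 zmin 0.1192 y -0.446..-0.306
0.42 194 zmax 0.1787 zmin 0.1214 y -0.406..-0.306
```

Request:
servo_tool(
  slide=[
    [0.6,6,0],
    [0,11,0],
    [0,15,0],
    [0,17,0],
    [0,17,0],
    [0,17,0],
    [0,16,0],
    [0,13,0],
    [0,9,0],
    [0,4,0],
  ],
  twist=[
    [0,0,0],
    [0,0,0],
    [0,0,0],
    [0,0,0],
    [0,0,0],
    [0,0,0],
    [0,0,0],
    [0,0,0],
    [0,0,0],
    [0,0,0],
  ],
  grip=[0,0,0,0,0,0,0,0,0,0],
)

```text
clock: 34.95
tcp_pos: [0.4863, -0.3812, 0.2278]
eef_rot: [0.728, 0.686, 0.0, -0.0]
ft_force: [-0.4, 0.2, -1.0]
finger_gap: 0.0067
gripper_force: 35.0
```

Request:
servo_tool(
  slide=[
    [0,0,0],
    [0,0,0],
    [0,0,5],
    [0,0,8],
    [0,0,8],
    [0,0,7],
    [0,0,5],
    [0,0,3],
    [0,0,0],
    [0,0,0],
  ],
  twist=[
    [0,0,0],
    [0,0,0],
    [0,0,0],
    [0,0,0],
    [0,0,0],
    [0,0,0],
    [0,0,0],
    [0,0,0],
    [0,0,0],
    [0,0,0],
  ],
  grip=[0,0,0,0,0,0,0,0,0,0],
)

```text
clock: 35.78
tcp_pos: [0.4844, -0.3815, 0.1921]
eef_rot: [0.728, 0.685, -0.0, -0.0]
ft_force: [-0.1, -0.6, -3.2]
finger_gap: 0.0067
gripper_force: 35.0
```

```bash
python3 - <<'E'
from h import *
plan((.485,-.3816,.185,-3.5))
p,d,W=grab("scene"); np.savez("s5.npz",p=p,d=d,W=W)
cv2.imwrite("pics/s5.png",cv2.resize(cv2.cvtColor(p,cv2.COLOR_RGB2BGR)[190:390,80:340],None,fx=3,fy=3))
E
```

```text
now [ 0.4844 -0.3815  0.1921] yaw -3.5 tilt 0.02 j6 -0.79 gap 0.0067 F [-0.1 -0.6 -3.2] t 35.7833
-> twist [-0. -0.  0.] rows>= 1 slide [-0.1  0.6  7.1] rows>= 1
```

View pics/s5.png

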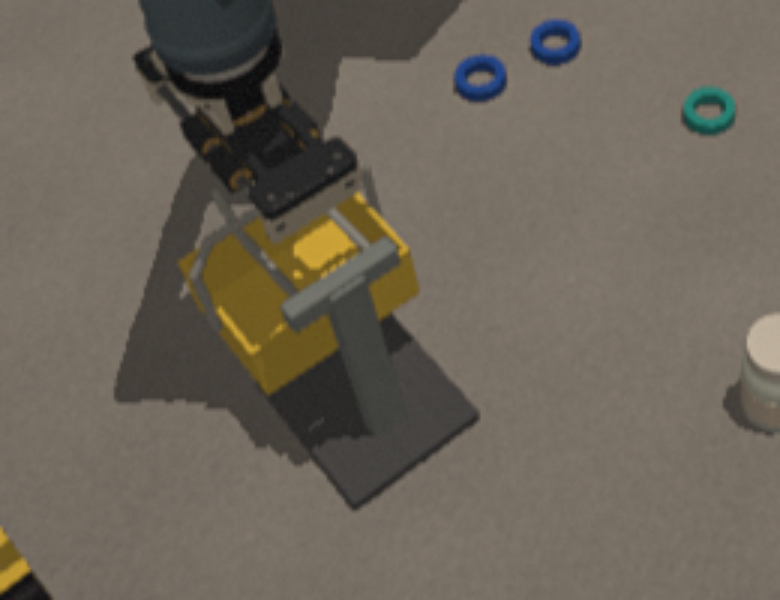

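The bar is now behind the prong tips and over the seats: the prongs run from the crossbar at (340,285) under it into the bin. I'll lower the last few millimetres and watch the force.

Request:
servo_tool(
  slide=[
    [0,0,2],
    [0,0,2],
    [0,0,2],
    [0,0,1],
    [0,0,0],
    [0,0,0],
  ],
  twist=[
    [0,0,0],
    [0,0,0],
    [0,0,0],
    [0,0,0],
    [0,0,0],
    [0,0,0],
  ],
  grip=[0,0,0,0,0,0],
)

```text
clock: 36.33
tcp_pos: [0.4852, -0.3817, 0.1856]
eef_rot: [0.728, 0.685, 0.0, 0.001]
ft_force: [2.8, 0.1, -1.9]
finger_gap: 0.0066
gripper_force: 35.0
```

Request:
servo_tool(
  slide=[
    [0,0,0.7],
    [0,0,0],
    [0,0,0],
    [0,0,0],
    [0,0,0],
    [0,0,0],
    [0,0,0],
    [0,0,0],
    [0,0,0],
    [0,0,0],
  ],
  twist=[
    [0,0,0],
    [0,0,0],
    [0,0,0],
    [0,0,0],
    [0,0,0],
    [0,0,0],
    [0,0,0],
    [0,0,0],
    [0,0,0],
    [0,0,0],
  ],
  grip=[0,0.5,0.5,0.5,0.5,0.5,0.5,0.5,0.5,0.5],
)

```text
clock: 37.17
tcp_pos: [0.4845, -0.3815, 0.1845]
eef_rot: [0.728, 0.685, -0.0, -0.0]
ft_force: [-0.4, 0.0, 0.5]
finger_gap: 0.0463
gripper_force: 0.0
```

Request:
servo_tool(
  slide=[
    [0,0,-6],
    [0,0,-12],
    [0,0,-20],
    [0,0,-25],
    [0,0,-30],
    [0,0,-30],
    [0,0,-20],
    [0,0,0],
    [0,0,0],
    [0,0,0],
  ],
  twist=[
    [0,0,0],
    [0,0,0],
    [0,0,0],
    [0,0,0],
    [0,0,0],
    [0,0,0],
    [0,0,0],
    [0,0,0],
    [0,0,0],
    [0,0,0],
  ],
  grip=[0.5,0.5,0.5,0.5,0.5,0.5,0.5,0.5,0.5,0.5],
)

```text
clock: 38.0
tcp_pos: [0.4842, -0.3812, 0.3267]
eef_rot: [0.728, 0.685, 0.0, -0.001]
ft_force: [-1.0, -0.2, -0.0]
finger_gap: 0.0463
gripper_force: 0.0
```

```bash
python3 - <<'E'
from h import *
plan()
p,d,W=grab("scene"); P=p.astype(int)
cv2.imwrite("pics/s6.png",cv2.resize(cv2.cvtColor(p,cv2.COLOR_RGB2BGR)[130:390,80:480],None,fx=2,fy=2))
k=(P[...,0]>P[...,2]+50)&(W[...,0]>.40)&(W[...,0]<.57)&(W[...,1]>-.48)&(W[...,1]<-.28)&(W[...,2]>.03)
q=W[k]; print("bin",q.min(0).round(3),q.max(0).round(3))
for x in(.44,.48,.52,.535): 
    s=q[abs(q[:,0]-x)<.006]; print(x,len(s),np.percentile(s[:,2],[3,97]).round(4) if len(s) else "")
w=W.reshape(-1,3); b=w[(abs(w[:,0]-.485)<.03)&(abs(w[:,1]+.3816)<.025)&(w[:,2]>.19)&(w[:,2]<.225)]; print("bar",len(b),b.mean(0),b[:,2].max() if len(b) else"")
q=w[(np.hypot(w[:,0]-.603,w[:,1]-.1505)<.03)&(w[:,2]>.046)&(w[:,2]<.058)]; print("stack",len(q),np.median(q,0))
E
```

```text
now [ 0.4842 -0.3812  0.3267] yaw -3.5 tilt 0.08 j6 -0.79 gap 0.0463 F [-1.  -0.2 -0. ] t 38.0
bin [ 0.424 -0.453  0.07 ] [ 0.569 -0.308  0.449]
0.44 394 [0.075  0.1303]
0.48 107 [0.0738 0.1348]
0.52 38 [0.0787 0.2038]
0.535 506 [0.0748 0.1347]
bar 89 [ 0.48559259 -0.38321944  0.20666972] 0.2212887752327121
stack 128 [0.60993832 0.14371393 0.05427623]
```

View pics/s6.png

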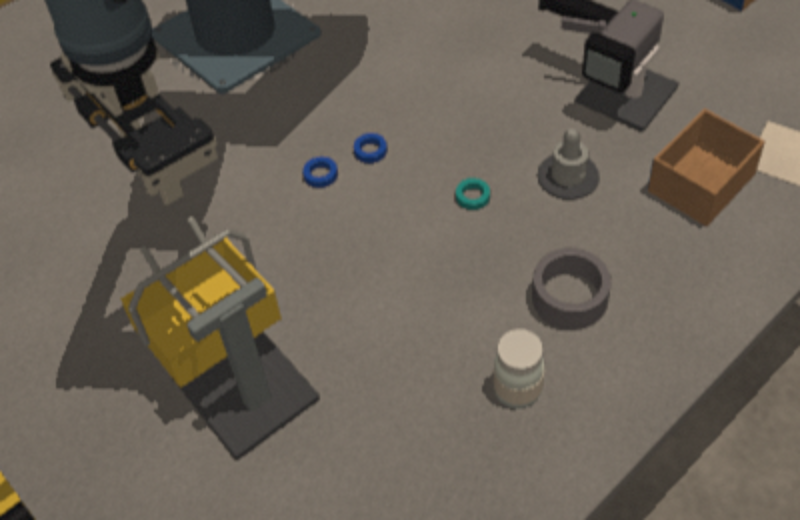

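The bin hangs level on both prongs (crop (205,300), floor at about 72 mm), the three sleeves are still stacked at (570,160), the bystanders haven't moved, and the gripper is clear. I'll let it settle briefly and hand in.

Request:
servo_tool(
  slide=[
    [0,0,0],
    [0,0,0],
    [0,0,0],
    [0,0,0],
    [0,0,0],
    [0,0,0],
    [0,0,0],
    [0,0,0],
    [0,0,0],
    [0,0,0],
  ],
  twist=[
    [0,0,0],
    [0,0,0],
    [0,0,0],
    [0,0,0],
    [0,0,0],
    [0,0,0],
    [0,0,0],
    [0,0,0],
    [0,0,0],
    [0,0,0],
  ],
  grip=[0.5,0.5,0.5,0.5,0.5,0.5,0.5,0.5,0.5,0.5],
)

```text
clock: 38.88
tcp_pos: [0.4845, -0.3815, 0.3276]
eef_rot: [0.728, 0.685, -0.0, 0.0]
ft_force: [0.3, 0.3, 0.4]
finger_gap: 0.0466
gripper_force: 0.0
```

```bash
python3 -c "
from rig import job
print(job.sign_off())"
```

```text
the job is handed in; nothing more can be done
None
```

The job is handed in at 38.9 s on the robot's clock, with no verdict returned: both trigger squeezes closed fully, all three sleeves are stacked on the spindle, and the bin hangs level on both prongs.

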